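Reload the plaster-mould drying turntable

TASK

Turn the drying turntable by its post fully to the loading detent, take the dried plaster mould out of its nest and stand it upright on the ware board, and seat every damp mould from the bench in a nest of its own, flat and fully home, with its pouring notch facing outward to the mark at the rim. Then turn the turntable fully back to the drying detent, so that the loaded nests are on the dryer's side. Do not knock over the cups or the jar.

Things in the scene. Friction and masses are not known exactly. Their poses are not given: they have to be found in the camera images.
- wheel (a joint): Angle of the turntable, an aluminium disc 310 mm across, top 50 mm above the bench, on a vertical axis. 0 = loading detent (nests on the robot's side), 2.094 (a third of a turn, anticlockwise from above) = drying detent (nests towards the dryer), where it starts. Each detent is a firm end stop; elsewhere friction holds the disc wherever it is left. Turning takes 1 to 3 N at the post.
- hub (a point): Centre of the turntable's top face, on its axis, 50 mm above the bench.
- post (a point): The turntable's handle: an upright round steel post, 18 mm in diameter, 62 mm tall, standing 135 mm from the axis near the rim; its top is 112 mm above the bench. This point is on its axis, 22 mm below its top (90 mm above the bench). A 28 mm collar, 6 mm high, surrounds its foot.
- board: Wooden ware board, fixed, 150 mm (its x) by 360 mm (its y), top face 18 mm above the bench; origin at the centre of its underside. Two terracotta cups stand on the half towards its +y end; the half towards its -y end is free.
- dryer: Blue warm-air dryer, fixed beside the turntable, 130 mm deep, 130 mm wide, 170 mm tall; origin under the middle of its grille face, its x axis points away from the turntable.
- cup_a: Terracotta cup on the ware board, 60 mm wide, 70 mm tall; origin at its underside. Bystander.
- cup_b: Second terracotta cup on the ware board, 60 mm wide, 70 mm tall; origin at its underside. Bystander.
- jar: Closed glaze jar on the bench, 60 mm wide, 90 mm tall; origin at its underside. Bystander.
- nest0_seat (a point): Nest 0: a rectangular pocket on the turntable, one grey pad per side, 10 mm high, leaning outward 20 degrees as a lead-in; 76 mm (its x, radially outward) by 54 mm at its floor (the disc's top), 83 by 61 at the rim. Centre 100 mm from the axis; nests 60 degrees apart. This point: the middle of a fully seated mould, 22 mm above the floor; x points outward, where a dark line marks the disc.
- nest0_mark (a point): The point over nest 0 where the notched end of a rightly seated mould comes: 36 mm outward of its seat point, at the same height.
- nest1_seat (a point): Nest 1: a rectangular pocket on the turntable, one grey pad per side, 10 mm high, leaning outward 20 degrees as a lead-in; 76 mm (its x, radially outward) by 54 mm at its floor (the disc's top), 83 by 61 at the rim. Centre 100 mm from the axis; nests 60 degrees apart. This point: the middle of a fully seated mould, 22 mm above the floor; x points outward, where a dark line marks the disc.
- nest1_mark (a point): The point over nest 1 where the notched end of a rightly seated mould comes: 36 mm outward of its seat point, at the same height.
- nest2_seat (a point): Nest 2: a rectangular pocket on the turntable, one grey pad per side, 10 mm high, leaning outward 20 degrees as a lead-in; 76 mm (its x, radially outward) by 54 mm at its floor (the disc's top), 83 by 61 at the rim. Centre 100 mm from the axis; nests 60 degrees apart. This point: the middle of a fully seated mould, 22 mm above the floor; x points outward, where a dark line marks the disc.
- nest2_mark (a point): The point over nest 2 where the notched end of a rightly seated mould comes: 36 mm outward of its seat point, at the same height.
- dry0_mid (a point): A dried plaster mould, standing in one of the nests at the start (absent in some runs): 72 mm long (its x), 50 mm wide (its y), 44 mm tall, open on top, with a pouring notch 18 mm wide and 22 mm deep cut in the top of the short wall at its +x end; about 0.1 to 0.2 kg. This point is at its middle, 22 mm above its underside.
- wet0_mid (a point): A damp plaster mould, standing upright on the bench at the start (absent in some runs): 72 mm long (its x), 50 mm wide (its y), 44 mm tall, open on top, with a pouring notch 18 mm wide and 22 mm deep cut in the top of the short wall at its +x end; about 0.1 to 0.2 kg. This point is at its middle, 22 mm above its underside.
- wet0_notch (a point): Middle of the outer face of the notched end of damp mould 0: 36 mm along its +x from its middle, 22 mm above its underside.
- dry1_mid (a point): A dried plaster mould, standing in one of the nests at the start (absent in some runs): 72 mm long (its x), 50 mm wide (its y), 44 mm tall, open on top, with a pouring notch 18 mm wide and 22 mm deep cut in the top of the short wall at its +x end; about 0.1 to 0.2 kg. This point is at its middle, 22 mm above its underside.
- wet1_mid (a point): A damp plaster mould, standing upright on the bench at the start (absent in some runs): 72 mm long (its x), 50 mm wide (its y), 44 mm tall, open on top, with a pouring notch 18 mm wide and 22 mm deep cut in the top of the short wall at its +x end; about 0.1 to 0.2 kg. This point is at its middle, 22 mm above its underside.
- wet1_notch (a point): Middle of the outer face of the notched end of damp mould 1: 36 mm along its +x from its middle, 22 mm above its underside.
- dry2_mid (a point): A dried plaster mould, standing in one of the nests at the start (absent in some runs): 72 mm long (its x), 50 mm wide (its y), 44 mm tall, open on top, with a pouring notch 18 mm wide and 22 mm deep cut in the top of the short wall at its +x end; about 0.1 to 0.2 kg. This point is at its middle, 22 mm above its underside.
- wet2_mid (a point): A damp plaster mould, standing upright on the bench at the start (absent in some runs): 72 mm long (its x), 50 mm wide (its y), 44 mm tall, open on top, with a pouring notch 18 mm wide and 22 mm deep cut in the top of the short wall at its +x end; about 0.1 to 0.2 kg. This point is at its middle, 22 mm above its underside.
- wet2_notch (a point): Middle of the outer face of the notched end of damp mould 2: 36 mm along its +x from its middle, 22 mm above its underside.
Things that resemble listed ones, but are neither listed nor needed, are in the scene too. Leave any blue or purple look-alike of the part that bears wet2_mid alone.

How it is judged:
By the outcome, as a careful person would: the job done as asked, in the order asked, and still so for the second after the job is handed in, with the robot touching nothing.
Of dry0, dry1, dry2 only 1 to 1 are there at a start; the rules pass over those that are not, and their reading is None.
Of wet0, wet1, wet2 only 2 to 3 are there at a start; the rules pass over those that are not, and their reading is None.
At some moment in a run one of wet0, wet1, wet2 may be knocked a few centimetres aside while the robot is not near it.
It also fails if it takes over 210 s, if anything falls off the work surface, if the arm or the gripper's body presses on something with over 40 N, if the wrist force passes 120 N, or if a joint passes its speed limit or range.

ROBOT

A 6-joint arm with a two-finger parallel gripper is mounted at the origin on the work surface. World frame = base frame: x ahead of the robot, y to its left, z up, the work surface at z = 0. Lengths are in mm, angles in rad, forces in N, time in s.
With the tool pointing down it reaches from about 275 to 1000 mm from the base axis. Payload 8.4 kg.
Tool frame: the origin (TCP) lies midway between the tips of the shut fingers; the grasp point (between the pads) lies 19 mm behind it; z points along the fingers, y is the line along which they close (so a half turn about z gives the same grasp; the last joint's range is limited). The gripper opens to 85 mm and grips with 20 to 120 N. Pads are 22 mm wide; open, the fingers measure 114 mm over their backs; the gripper's body (76 mm by 85 mm) begins 54 mm behind the grasp point. The pads swing forward as they close: fully open they stand 13 mm farther back than shut.
Start: joints at [-1.152, 0.353, 1.633, -0, 1.155, -0.002], TCP at [255.306, -570.48, 231.281] pointing down, gripper open.
Joint ranges: [-2.63, 2.63], [-0.92, 2.1], [0.06, 2.66], [-1.3, 4.44], [0, 2.69], [-3.02, 3.02]. Speed limits (rad/s): [2.22, 2.22, 2.79, 3.14, 3.14, 3.14].

INTERFACE

Orientations are given as a 3x3 rotation matrix whose columns are the frame's x, y, z axes.
In Python, from workcell import monitor, eyes, arm gives the robot as it stands. The module is installed in compiled form; this text tells all that it offers.
- The arm moves only by the tool jog_arm, never from a script. Its argument "increments" is one flat list of numbers, 5 for each row, row after row: the shift along the tool's x, y, z as a fraction of full scale, then the turn about the tool's z as a fraction of full scale, then the finger opening in mm, from 0 to 85.4. In form: [tx, ty, tz, roll, jaw, tx, ty, tz, roll, jaw, ...]. A call has 1 to 5 rows; each row is the pose to reach, as a shift and turn from the pose commanded when the call began, along the tool's axes at that moment; what a row does not reach only later rows make up. Full scale, the value 1, is 0.6 m for a shift and 120 degrees for a turn. A row lasts 1/10 s, in which the tool goes at most 50 mm and 8.59 degrees, less where a joint would pass 70% of its speed; a pose out of reach is approached as far as the arm can. A call with a number of a shift or a turn outside -1 to 1 is refused whole. A call with a gripper value outside its range is refused whole. The fingers move at their own pace and stop on an object; "grip_force" is the grip in N (left out, the last holds). Time passes only in rows, so rows that repeat a pose let the fingers close. It gives the time, the measured TCP pose, the force, the opening and the grip force at its end, in the units of the state.
- monitor.observe(): the state, without advancing time (a new reading comes with each control period).
- eyes.capture(name): name is "scene" or "top" or "wrist"; returns the picture (384x512x3 uint8, blue, green, red); there is no depth.
- eyes.camera_params(name): a dict with "fx", "fy", "cx", "cy" (pixels), "R" (3x3) and "t" (3): a world point X has camera coordinates R X + t. Camera axes: x right, y down, z forward; pixel columns grow to the right and rows downward; lengths in mm; the calibration is good to about 2 mm. A picture is of the moment at which its call begins: read the wrist's pose just before it. camera_params takes no time and is no camera call; for the wrist camera it gives the pose at the moment of the call.
- arm.job_done(): hands the job in; it is judged then, once.
The state is a dict: "time": time; "joints": joint angles; "joint_vel": joint speeds; "joint_efforts": joint torques, N m; "tcp_pos": TCP position; "ee_rot": TCP orientation; "contact_force": force on the tool from outside, world axes, zero at the start; "moment": the same for the moment, N m; "finger_gap": finger opening in mm; "grasp_force": force on a finger pad.
Only numpy, scipy, OpenCV 4.12 (cv2) and the standard library are available. Lean on these libraries where they do the work, as an engineer would, in place of code of your own. Each camera call takes 0.05 s, during which the arm holds its last target. There are 200 camera calls.

## Working session

There is one attempt and no reset: what is moved stays moved. The work goes in short steps, Python scripts to look and compute and a tool call to move; the robot and the scene stay as the last step left them, time stands still between calls to the robot, and variables do not carry over. Pictures are saved under pics/ and viewed, at most 17 in all, crops included, and the job is handed in when it is done.

Besides the shell and the picture viewer there is one more tool, called after "Request:" as a command line: name --argument value ..., lists and objects as JSON in quotes. jog_arm: Moves the arm, as the interface text tells. Its arguments: {"type":"object","properties":{"increments":{"type":"array","items":{"type":"number"}},"grip_force":{"type":"number"}},"required":["increments"]}

```bash
mkdir -p pics; cat > h.py <<'E'
import numpy as np, cv2
from workcell import monitor, eyes, arm
def snap(n,f):
    p=eyes.camera_params(n); im=eyes.capture(n); cv2.imwrite(f'pics/{f}.png',im); np.save(f'pics/{f}.npy',p,allow_pickle=True); return im,p
def ray(p,u,v,z):
    R=np.array(p['R']);t=np.array(p['t']).ravel()
    c=-R.T@t; d=R.T@np.array([(u-p['cx'])/p['fx'],(v-p['cy'])/p['fy'],1])
    return c+d*(z-c[2])/d[2]
def proj(p,X):
    c=np.array(p['R'])@np.array(X,float)+np.array(p['t']).ravel(); return p['fx']*c[0]/c[2]+p['cx'],p['fy']*c[1]/c[2]+p['cy']
def load(f): return np.load(f'pics/{f}.npy',allow_pickle=True).item()
def st():
    s=monitor.observe(); print(s['time'],np.round(s['tcp_pos'],1),np.round(s['ee_rot'],3).tolist(),np.round(s['contact_force'],1),s['finger_gap'],s['grasp_force'],np.round(s['joints'],2)); return s
E
python3 - <<'E'
from h import *
st()
for n in ('top','scene'):
    im,p=snap(n,n+'0'); print(n,-np.array(p['R']).T@np.array(p['t']).ravel(),p['fx'])
    cv2.imwrite(f'pics/{n}0b.png',cv2.resize(im,(800,600),interpolation=cv2.INTER_CUBIC))
E
```

```text
0.0 [ 255.1 -570.   230.6] [[0.913, 0.408, -0.001], [0.408, -0.913, 0.001], [0.0, -0.001, -1.0]] [ 0.4 -0.4 -0.3] 85.3057912995434 0.0 [-1.15  0.35  1.63  0.    1.16 -0.  ]
top [ 404.34998331  -42.17227205 1348.24615957] 401.55702095866553
scene [1303.8141455  -285.6686476  1158.22432952] 432.63424409157494
```

View pics/top0b.png

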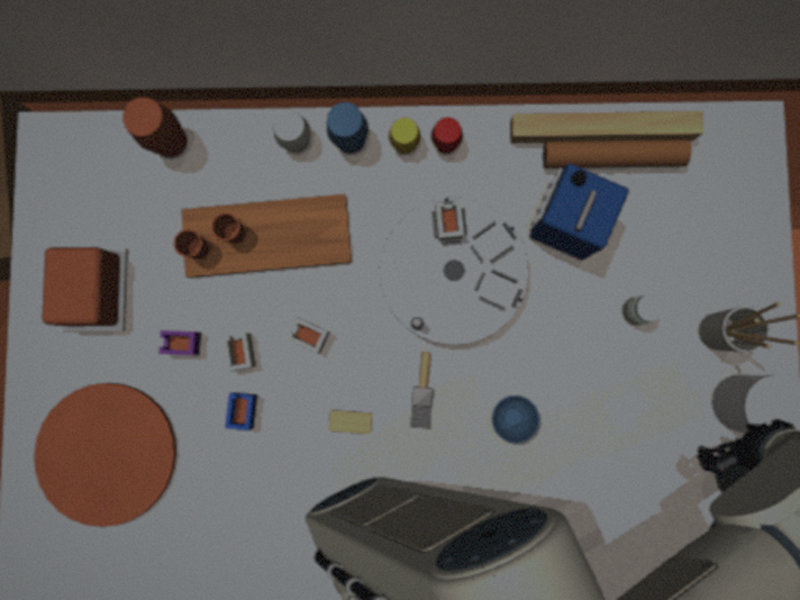

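View pics/scene0b.png

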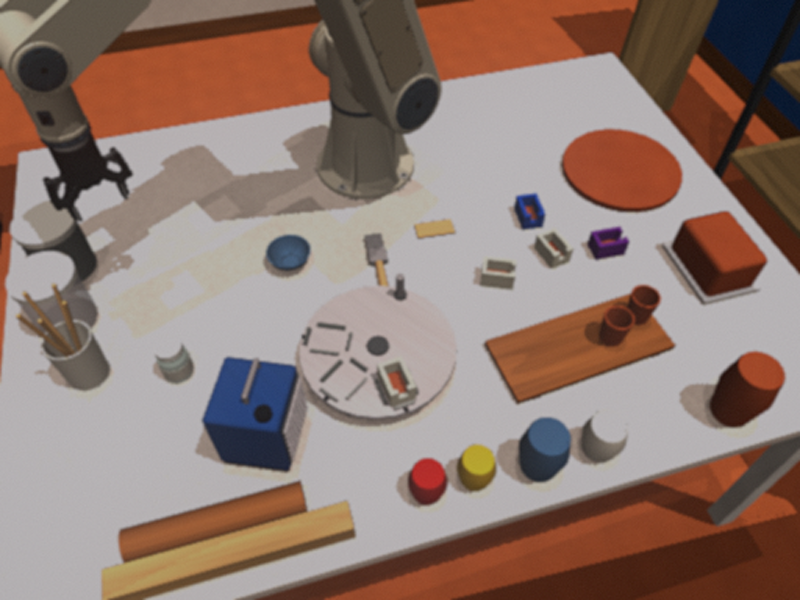

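The top view shows the hub at about (454,270), the post at (418,323), the dry mould at (449,218), wet moulds at (240,352) and (311,336), the board at x 183–350, and a jar at (640,310). I'll convert these to world positions.

```bash
python3 - <<'E'
from h import *
p=load('top0'); k=1.5625
for n,u,v,z in [('hub',454,270,50),('post',418,323,112),('dry',449,218,94),('nestB',493,243,50),('nestC',498,289,50),('wetA',240,352,44),('wetB',311,336,44),('bd1',183,210,18),('bd2',347,195,18),('bd3',351,264,18),('bd4',188,276,18),('jar',638,310,60),('cupa',190,243,70),('cupb',228,228,70),('bowl',515,419,40),('dry1',545,220,170)]:
    print(n,np.round(ray(p,u/k,v/k,z),0))
im=cv2.imread('pics/top0.png')
a=cv2.resize(im[195:285,130:240],None,fx=5,fy=5,interpolation=cv2.INTER_CUBIC)
b=cv2.resize(im[115:225,235:345],None,fx=5,fy=5,interpolation=cv2.INTER_CUBIC)
a=cv2.copyMakeBorder(a[:, :],0,0,0,0,cv2.BORDER_CONSTANT)
cv2.imwrite('pics/c1.png',a); cv2.imwrite('pics/c2.png',b)
E
```

```text
hub [ 578. -120.   50.]
post [465. -44. 112.]
dry [ 678. -109.   94.]
nestB [ 634. -202.   50.]
nestC [ 538. -211.   50.]
wetA [411. 327.  44.]
wetB [443. 179.  44.]
bd1 [719. 464.  18.]
bd2 [748. 107.  18.]
bd3 [597.  98.  18.]
bd4 [575. 449.  18.]
jar [ 491. -494.   60.]
cupa [637. 428.  70.]
cupb [668. 349.  70.]
bowl [ 270. -242.   40.]
dry1 [ 656. -287.  170.]
```

View pics/c2.png

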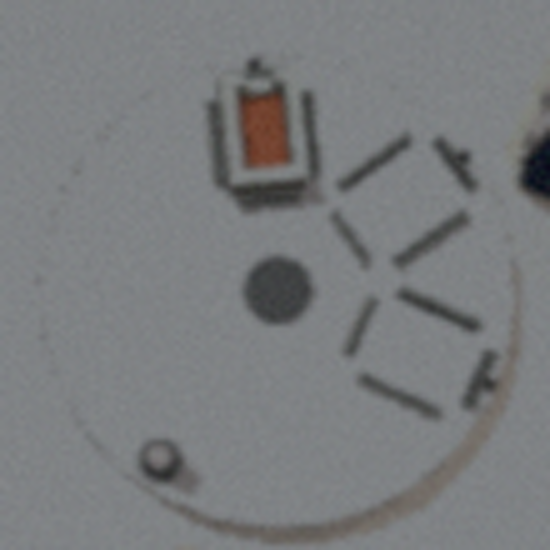

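The crop confirms the three nests, with the dry mould notch facing outward and the post at about 146° from the hub. Next is a small planner that turns world waypoints into jog rows.

```bash
cat >> h.py <<'E'
import json
def axes(yaw):
    a=np.radians(yaw); x=np.array([np.cos(a),np.sin(a),0]); z=np.array([0,0,-1.]); return np.array([x,np.cross(z,x),z])
def cur(): return np.array(json.load(open('pose.json')))
def setp(p): json.dump(list(map(float,p)),open('pose.json','w'))
def go(wps,step=45,dyaw=7.5):
    """wps: (x,y,z,yaw,jaw[,n hold]); prints jog calls from commanded pose, saves the end."""
    c=cur(); rows=[]
    for w in wps:
        t=np.array(w[:4],float); n=max(1,int(np.ceil(max(np.linalg.norm(t[:3]-c[:3])/step,abs(t[3]-c[3])/dyaw))))
        rows+=[(c+(t-c)*(i+1)/n,w[4]) for i in range(n)]+[(t,w[4])]*(w[5] if len(w)>5 else 0); c=t
    s=cur()
    for i in range(0,len(rows),5):
        out=[]
        for t,j in rows[i:i+5]:
            d=np.r_[axes(s[3])@(t[:3]-s[:3])/600,-(t[3]-s[3])/120]; d=np.round(d,3)+0.0; out+=[*d.tolist(),j]
        print(out); s=np.r_[s[:3]+axes(s[3]).T@d[:3]*600,s[3]-d[3]*120]
    setp(s); print('end',np.round(s,1))
E
python3 - <<'E'
from h import *
p=load('top0')
h=ray(p,235+278/5,115+290/5,50); q=ray(p,235+158/5,115+458/5,112); print(h,q,np.hypot(*(q-h)[:2]),np.degrees(np.arctan2(*(q-h)[1::-1])))
setp([255.306,-570.48,231.281,24.08])
go([(q[0],q[1],230,90,85,2)])
E
```

```text
[ 577.40111231 -120.53839725   50.        ] [465.56031445 -41.61838758 112.        ] 136.8821828907602 144.79144715667573
[0.052, -0.051, 0.0, -0.042, 85, 0.105, -0.102, 0.0, -0.085, 85, 0.157, -0.153, 0.0, -0.127, 85, 0.209, -0.204, 0.001, -0.169, 85, 0.261, -0.255, 0.001, -0.211, 85]
[0.069, -0.023, 0.0, -0.043, 85, 0.138, -0.047, 0.0, -0.085, 85, 0.207, -0.07, 0.0, -0.127, 85, 0.276, -0.094, 0.0, -0.169, 85, 0.345, -0.118, 0.001, -0.212, 85]
[0.073, 0.009, 0.0, -0.042, 85, 0.145, 0.017, 0.0, -0.084, 85, 0.218, 0.025, 0.0, -0.126, 85, 0.218, 0.025, 0.0, -0.126, 85, 0.218, 0.025, 0.0, -0.126, 85]
end [465.5 -41.3 230.1  90. ]
```

Request:
jog_arm --increments '[0.052, -0.051, 0.0, -0.042, 85, 0.105, -0.102, 0.0, -0.085, 85, 0.157, -0.153, 0.0, -0.127, 85, 0.209, -0.204, 0.001, -0.169, 85, 0.261, -0.255, 0.001, -0.211, 85]'

```text
time: 0.6
tcp_pos: [335.8, -365.1, 230.3]
ee_rot: [[0.648, 0.762, -0.0], [0.762, -0.648, 0.0], [0.0, -0.001, -1.0]]
contact_force: [0.4, -0.6, 0.6]
finger_gap: 84.8
grasp_force: 0.0
```

Request:
jog_arm --increments '[0.069, -0.023, 0.0, -0.043, 85, 0.138, -0.047, 0.0, -0.085, 85, 0.207, -0.07, 0.0, -0.127, 85, 0.276, -0.094, 0.0, -0.169, 85, 0.345, -0.118, 0.001, -0.212, 85]'

```text
time: 1.1
tcp_pos: [416.8, -161.8, 230.1]
ee_rot: [[0.258, 0.966, 0.0], [0.966, -0.258, -0.0], [0.0, 0.0, -1.0]]
contact_force: [1.1, -0.6, -0.9]
finger_gap: 85.1
grasp_force: 0.0
```

Request:
jog_arm --increments '[0.073, 0.009, 0.0, -0.042, 85, 0.145, 0.017, 0.0, -0.084, 85, 0.218, 0.025, 0.0, -0.126, 85, 0.218, 0.025, 0.0, -0.126, 85, 0.218, 0.025, 0.0, -0.126, 85]'

```text
time: 1.6
tcp_pos: [465.1, -40.4, 229.8]
ee_rot: [[-0.002, 1.0, -0.001], [1.0, 0.002, -0.0], [-0.0, -0.001, -1.0]]
contact_force: [0.3, -0.2, -0.4]
finger_gap: 84.9
grasp_force: 0.0
```

```bash
python3 - <<'E'
from h import *
st(); im,p=snap('wrist','w0'); print(proj(p,[465.5,-41.3,112]))
print(-np.array(p['R']).T@np.array(p['t']).ravel(), np.round(p['R'],2).tolist(), p['fx'])
E
```

```text
1.6 [465.1 -40.4 229.8] [[-0.002, 1.0, -0.001], [1.0, 0.002, -0.0], [-0.0, -0.001, -1.0]] [ 0.3 -0.2 -0.4] 84.86238234451129 0.0 [-0.09  0.11  1.96 -0.    1.08 -0.09]
(np.float64(252.812962765887), np.float64(190.23493337262627))
[466.73991669  28.50774677 371.28397316] [[1.0, 0.0, -0.0], [0.0, -0.96, 0.27], [-0.0, -0.27, -0.96]] 291.1001599921966
```

View pics/w0.png

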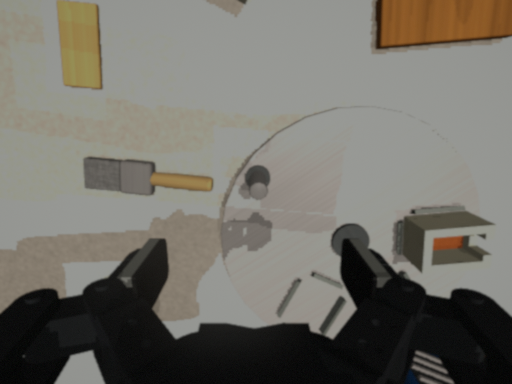

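The wrist view shows the post's top at about (258,190) with its collar at (258,176), and the hub at (350,239).

```bash
python3 - <<'E'
from h import *
p=load('w0'); q=ray(p,258,190,112); h=ray(p,350,239,50); print(q,h)
H=np.array([577.5,-120.5]); a0=145.2
P=lambda a:H+135*np.array([np.cos(np.radians(a)),np.sin(np.radians(a))])
print(P(a0))
x,y=P(a0)
go([(x,y,130,90,85),(x,y,72,90,85,1),(x,y,72,90,0,5)])
E
```

```text
[470.28310558 -41.06499351 112.        ] [ 581.69921568 -118.23882525   50.        ]
[466.64485677 -43.45366836]
[-0.001, 0.001, 0.056, 0.0, 85, -0.002, 0.001, 0.111, 0.0, 85, -0.004, 0.002, 0.167, 0.0, 85, -0.004, 0.002, 0.215, 0.0, 85, -0.004, 0.002, 0.263, 0.0, 85]
[0.0, 0.0, 0.0, 0.0, 85, 0.0, 0.0, 0.0, 0.0, 0, 0.0, 0.0, 0.0, 0.0, 0, 0.0, 0.0, 0.0, 0.0, 0, 0.0, 0.0, 0.0, 0.0, 0]
[0.0, 0.0, 0.0, 0.0, 0, 0.0, 0.0, 0.0, 0.0, 0]
end [466.7 -43.7  72.3  90. ]
```

Request:
jog_arm --increments '[-0.001, 0.005, 0.056, 0.0, 85, -0.002, 0.006, 0.111, 0.0, 85, -0.002, 0.007, 0.167, 0.0, 85, -0.002, 0.007, 0.215, 0.0, 85, -0.002, 0.007, 0.263, 0.0, 85]'

```text
time: 2.15
tcp_pos: [468.8, -44.0, 71.1]
ee_rot: [[0.003, 1.0, -0.0], [1.0, -0.003, -0.0], [-0.0, -0.0, -1.0]]
contact_force: [-0.3, -0.6, -0.2]
finger_gap: 85.2
grasp_force: 0.0
```

Request:
jog_arm --increments '[0.0, 0.0, 0.0, 0.0, 0, 0.0, 0.0, 0.0, 0.0, 0, 0.0, 0.0, 0.0, 0.0, 0, 0.0, 0.0, 0.0, 0.0, 0, 0.0, 0.0, 0.0, 0.0, 0]' --grip_force 30

```text
time: 2.65
tcp_pos: [469.5, -42.4, 73.5]
ee_rot: [[0.001, 1.0, 0.001], [1.0, -0.001, 0.0], [0.0, 0.001, -1.0]]
contact_force: [-5.0, 3.3, 6.9]
finger_gap: 17.6
grasp_force: 29.1
```

Request:
jog_arm --increments '[0.0, 0.0, 0.0, 0.0, 0, 0.0, 0.0, 0.0, 0.0, 0]'

```text
time: 2.85
tcp_pos: [469.5, -42.2, 73.5]
ee_rot: [[0.0, 1.0, 0.001], [1.0, -0.0, 0.0], [0.0, 0.001, -1.0]]
contact_force: [-3.1, 1.7, 8.0]
finger_gap: 17.2
grasp_force: 29.2
```

```bash
cat >> h.py <<'E'
H=np.array([580,-120.])
P=lambda a,r=135:H+r*np.array([np.cos(np.radians(a)),np.sin(np.radians(a))])
E
python3 - <<'E'
from h import *
setp([469.7,-42.5,72.3,90])
go([(*P(a),73,90,0) for a in np.arange(135,24,-10)]+[(*P(25),73,90,0),(*P(23.5),73,90,0)])
E
```

```text
[0.03, 0.025, -0.001, 0.0, 0, 0.055, 0.055, -0.001, 0.0, 0, 0.075, 0.089, -0.001, 0.0, 0, 0.088, 0.126, -0.001, 0.0, 0, 0.095, 0.164, -0.001, 0.0, 0]
[0.0, 0.039, 0.0, 0.0, 0, -0.007, 0.078, 0.0, 0.0, 0, -0.02, 0.115, 0.0, 0.0, 0, -0.04, 0.149, 0.0, 0.0, 0, -0.065, 0.179, 0.0, 0.0, 0]
[-0.03, 0.025, 0.0, 0.0, 0, -0.064, 0.045, 0.0, 0.0, 0, -0.064, 0.045, 0.0, 0.0, 0, -0.069, 0.047, 0.0, 0.0, 0]
end [703.7 -65.9  72.9  90. ]
```

Request:
jog_arm --increments '[0.03, 0.025, -0.001, 0.0, 0, 0.055, 0.055, -0.001, 0.0, 0, 0.075, 0.089, -0.001, 0.0, 0, 0.088, 0.126, -0.001, 0.0, 0, 0.095, 0.164, -0.001, 0.0, 0]'

```text
time: 3.35
tcp_pos: [566.5, 16.5, 73.2]
ee_rot: [[0.0, 1.0, -0.003], [1.0, -0.0, 0.002], [0.002, -0.003, -1.0]]
contact_force: [-6.0, 10.9, 0.9]
finger_gap: 17.3
grasp_force: 30.9
```

Request:
jog_arm --increments '[0.0, 0.039, 0.0, 0.0, 0, -0.007, 0.078, 0.0, 0.0, 0, -0.02, 0.115, 0.0, 0.0, 0, -0.04, 0.149, 0.0, 0.0, 0, -0.065, 0.179, 0.0, 0.0, 0]'

```text
time: 3.85
tcp_pos: [674.8, -23.8, 73.2]
ee_rot: [[0.0, 1.0, -0.002], [1.0, -0.0, 0.001], [0.001, -0.002, -1.0]]
contact_force: [-3.2, 4.7, 0.9]
finger_gap: 17.3
grasp_force: 30.6
```

Request:
jog_arm --increments '[-0.03, 0.025, 0.0, 0.0, 0, -0.064, 0.045, 0.0, 0.0, 0, -0.064, 0.045, 0.0, 0.0, 0, -0.069, 0.047, 0.0, 0.0, 0, -0.069, 0.047, 0.0, 0.0, 0]'

```text
time: 4.35
tcp_pos: [701.5, -64.8, 72.9]
ee_rot: [[0.001, 1.0, -0.004], [1.0, -0.001, 0.002], [0.002, -0.004, -1.0]]
contact_force: [-6.3, 6.0, 0.3]
finger_gap: 17.2
grasp_force: 31.5
```

Request:
jog_arm --increments '[-0.012, 0.006, 0, 0, 0, -0.012, 0.006, 0, 0, 0, -0.012, 0.006, 0, 0, 0, -0.012, 0.006, 0, 0, 0]'

```text
time: 4.75
tcp_pos: [701.4, -68.2, 72.2]
ee_rot: [[0.0, 1.0, -0.012], [1.0, -0.0, 0.006], [0.006, -0.012, -1.0]]
contact_force: [-18.6, 19.7, 7.6]
finger_gap: 17.3
grasp_force: 33.5
```

Request:
jog_arm --increments '[0, 0, 0, 0, 60, 0, 0, 0, 0, 60, 0, 0, 0, 0, 60, 0, 0, -0.08, 0, 60, 0, 0, -0.16, 0, 60]'

```text
time: 5.25
tcp_pos: [706.1, -73.4, 168.6]
ee_rot: [[0.001, 1.0, -0.003], [1.0, -0.001, 0.0], [0.0, -0.003, -1.0]]
contact_force: [1.1, -0.1, 1.2]
finger_gap: 60.2
grasp_force: 0.0
```

Request:
jog_arm --increments '[0, 0, -0.08, 0, 85, 0, 0, -0.14, 0, 85, 0, 0, -0.14, 0, 85]'

```text
time: 5.55
tcp_pos: [710.3, -73.9, 260.4]
ee_rot: [[0.001, 1.0, 0.011], [1.0, -0.001, -0.001], [-0.001, 0.011, -1.0]]
contact_force: [0.5, 0.1, 0.1]
finger_gap: 84.6
grasp_force: 0.0
```

```bash
python3 - <<'E'
from h import *
s=st(); setp([703.7+3.6,-65.9-7.2,72.9+180,90]); print(cur())
im,p=snap('top','top1')
b=im[105:290,135:345]
cv2.imwrite('pics/t1.png',cv2.resize(b,(800,705))[:600])
E
```

```text
5.55 [710.3 -73.9 260.4] [[0.001, 1.0, 0.011], [1.0, -0.001, -0.001], [-0.001, 0.011, -1.0]] [0.5 0.1 0.1] 84.64814834930372 0.0 [-0.11  0.46  1.4  -0.    1.27 -0.1 ]
[707.3 -73.1 252.9  90. ]
```

View pics/t1.png

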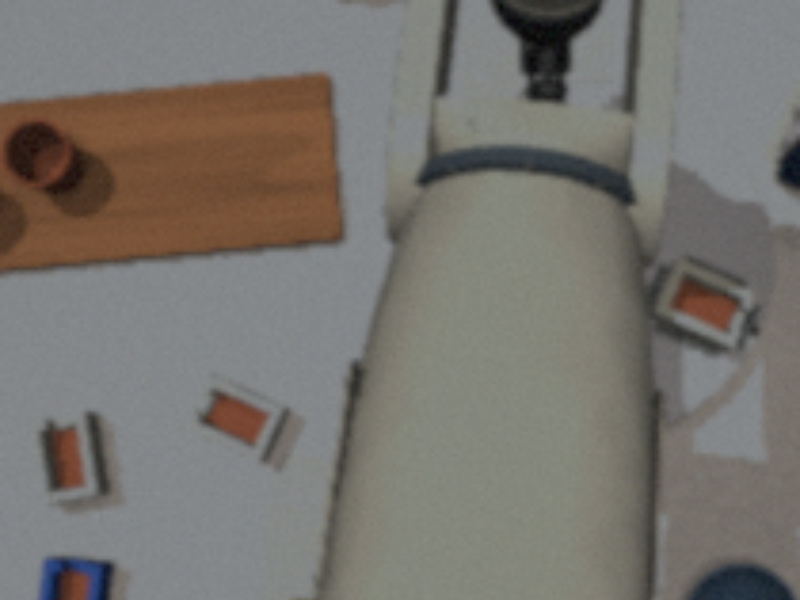

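The top crop shows the dry mould at (706,300) with its notch to the lower right, so it is the nest at the robot's right. The two wet moulds are unmoved at (70,457) and (240,415).

```bash
python3 - <<'E'
from h import *
p=load('top1'); k=210/800
for n,u,v,z in [('dry',706,300,94),('dryIn',672,283,94),('dryOut',742,322,94),('A',72,457,44),('Atop',67,425,44),('Abot',75,496,44),('B',245,418,44),('Bn',213,402,44),('Bs',275,437,44)]:
    print(n,np.round(ray(p,135+u*k,105+v*k,z),0))
print(P(-117,100))
go([(*P(-117,100),215,63,85,2)])
E
```

```text
dry [ 537. -210.   94.]
dryIn [ 551. -183.   94.]
dryOut [ 518. -239.   94.]
A [412. 326.  44.]
Atop [439. 331.  44.]
Abot [379. 323.  44.]
B [444. 178.  44.]
Bn [458. 205.  44.]
Bs [428. 152.  44.]
[ 534.60095003 -209.10065242]
[-0.045, -0.058, 0.013, 0.045, 85, -0.091, -0.115, 0.025, 0.09, 85, -0.136, -0.173, 0.038, 0.135, 85, -0.181, -0.23, 0.051, 0.18, 85, -0.227, -0.288, 0.063, 0.225, 85]
[0.0, 0.0, 0.0, 0.0, 85, 0.0, 0.0, 0.0, 0.0, 85]
end [ 534.5 -209.3  215.1   63. ]
```

Request:
jog_arm --increments '[-0.045, -0.058, 0.013, 0.045, 85, -0.091, -0.115, 0.025, 0.09, 85, -0.136, -0.173, 0.038, 0.135, 85, -0.181, -0.23, 0.051, 0.18, 85, -0.227, -0.288, 0.063, 0.225, 85]'

```text
time: 6.1
tcp_pos: [532.0, -210.0, 213.5]
ee_rot: [[0.458, 0.889, -0.002], [0.889, -0.458, 0.0], [-0.0, -0.002, -1.0]]
contact_force: [0.4, -0.8, 0.7]
finger_gap: 84.8
grasp_force: 0.0
```

Request:
jog_arm --increments '[0.0, 0.0, 0.0, 0.0, 85, 0.0, 0.0, 0.0, 0.0, 85, 0, 0, 0, 0, 85]'

```text
time: 6.4
tcp_pos: [534.8, -209.1, 214.8]
ee_rot: [[0.454, 0.891, 0.0], [0.891, -0.454, 0.0], [0.0, 0.0, -1.0]]
contact_force: [1.6, -0.4, 0.0]
finger_gap: 85.1
grasp_force: 0.0
```

```bash
python3 - <<'E'
from h import *
st(); im,p=snap('wrist','w1'); cv2.imwrite('pics/w1b.png',cv2.resize(im,(800,600)))
E
```

```text
6.4 [ 534.8 -209.1  214.8] [[0.454, 0.891, 0.0], [0.891, -0.454, 0.0], [0.0, 0.0, -1.0]] [ 1.6 -0.4  0. ] 85.05964438569299 0.0 [-0.38  0.29  1.76  0.    1.09  0.1 ]
```

View pics/w1b.png

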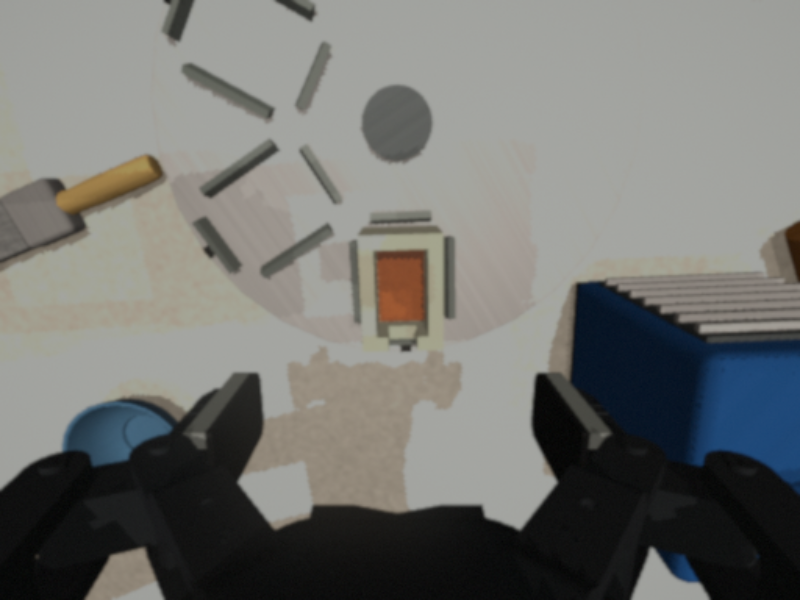

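Wrist view: the dry mould's top runs from (357,237) to (443,350), with its notch at (403,335) towards the rim. The hub is at (397,123), and the dryer's corner at (575,285).

```bash
python3 - <<'E'
from h import *
p=load('w1'); k=1.5625
for n,u,v,z in [('hub',397,123,50),('c1',357,237,94),('c2',443,237,94),('c3',443,350,94),('c4',360,350,94),('drycorner',575,285,170),('n1in',320,175,60),('n1out',216,245,60),('n1l',297,250,60),('n1r',239,168,60),('mark1',208,252,50),('mark2',167,2,50),('n2l',228,90,60),('n2in',314,76,60)]:
    print(n,np.round(ray(p,u/k,v/k,z),1))
for n,X in [('hub',(580,-120,50))]+[(f'seat{i}',(*P(a,100),94)) for i,a in enumerate((-117,-177,123))]: print(n,X,np.round(np.array(proj(p,X))*k))
E
```

```text
hub [ 581.5 -119.7   50. ]
c1 [ 531.  -168.1   94. ]
c2 [ 575.2 -190.5   94. ]
c3 [ 545.3 -253.5   94. ]
c4 [ 499.6 -230.2   94. ]
drycorner [ 613.7 -221.6  170. ]
n1in [ 524.1 -125.9   60. ]
n1out [ 441.7 -133.5   60. ]
n1l [ 487.2 -160.3   60. ]
n1r [481.  -99.3  60. ]
mark1 [ 430.  -134.6   50. ]
mark2 [490.7   1.6  50. ]
n2l [499.2 -58.2  60. ]
n2in [548.9 -74.9  60. ]
hub (580, -120, 50) [395. 125.]
seat0 (np.float64(534.6009500260453), np.float64(-209.10065241883677), 94) [395. 296.]
seat1 (np.float64(480.1370465245426), np.float64(-125.23359562429438), 94) [242. 210.]
seat2 (np.float64(525.5360964984973), np.float64(-36.13294320545761), 94) [224.  10.]
```

```bash
sed -i 's/^H=.*/H=np.array([581.3,-120.])/' h.py; python3 - <<'E'
from h import *
go([(537.8,-210.5,130,65,85),(537.8,-210.5,62,65,72,1),(537.8,-210.5,62,65,30,4)])
print('--')
go([(537.8,-210.5,200,65,30),(670,185,180,94,30,1)])
print('--')
go([(670,185,31,94,30,2)])
E
```

```text
[0.0, 0.003, 0.071, -0.008, 85, 0.001, 0.006, 0.142, -0.017, 85, 0.001, 0.006, 0.199, -0.017, 72, 0.001, 0.006, 0.255, -0.017, 72, 0.001, 0.006, 0.255, -0.017, 72]
[0.0, 0.0, 0.0, 0.0, 30, 0.0, 0.0, 0.0, 0.0, 30, 0.0, 0.0, 0.0, 0.0, 30, 0.0, 0.0, 0.0, 0.0, 30, 0.0, 0.0, 0.0, 0.0, 30]
end [ 538.  -210.4   62.1   65. ]
--
[0.0, 0.0, -0.057, 0.0, 30, 0.0, 0.0, -0.115, 0.0, 30, 0.0, 0.0, -0.172, 0.0, 30, 0.0, 0.0, -0.23, 0.0, 30, 0.069, -0.008, -0.226, -0.024, 30]
[0.069, -0.004, 0.003, -0.024, 30, 0.139, -0.009, 0.006, -0.048, 30, 0.208, -0.013, 0.01, -0.072, 30, 0.277, -0.017, 0.013, -0.096, 30, 0.347, -0.022, 0.016, -0.121, 30]
[0.068, 0.013, 0.004, -0.024, 30, 0.136, 0.026, 0.007, -0.048, 30, 0.204, 0.04, 0.01, -0.072, 30, 0.273, 0.053, 0.014, -0.096, 30, 0.273, 0.053, 0.014, -0.096, 30]
end [670.2 185.2 179.7  94. ]
--
[0.0, 0.0, 0.062, 0.0, 30, 0.0, 0.0, 0.124, 0.0, 30, 0.0, 0.0, 0.186, 0.0, 30, 0.0, 0.0, 0.248, 0.0, 30, 0.0, 0.0, 0.248, 0.0, 30]
[0.0, 0.0, 0.0, 0.0, 30]
end [670.2 185.2  30.9  94. ]
```

Request:
jog_arm --increments '[0.0, 0.003, 0.071, -0.008, 85, 0.001, 0.006, 0.142, -0.017, 85, 0.001, 0.006, 0.199, -0.017, 72, 0.001, 0.006, 0.255, -0.017, 72, 0.001, 0.006, 0.255, -0.017, 72]'

```text
time: 6.95
tcp_pos: [535.5, -208.4, 57.9]
ee_rot: [[0.421, 0.907, -0.007], [0.907, -0.421, 0.003], [-0.0, -0.007, -1.0]]
contact_force: [-0.4, 0.2, 0.1]
finger_gap: 71.9
grasp_force: 0.0
```

Request:
jog_arm --increments '[0.0, 0.0, 0.0, 0.0, 30, 0.0, 0.0, 0.0, 0.0, 30, 0.0, 0.0, 0.0, 0.0, 30, 0.0, 0.0, 0.0, 0.0, 30, 0.0, 0.0, 0.0, 0.0, 30]' --grip_force 40

```text
time: 7.45
tcp_pos: [538.7, -210.6, 63.6]
ee_rot: [[0.422, 0.906, 0.002], [0.906, -0.422, -0.001], [0.0, 0.002, -1.0]]
contact_force: [-0.2, 1.7, 8.2]
finger_gap: 49.5
grasp_force: 43.7
```

Request:
jog_arm --increments '[0.0, 0.0, 0.0, 0.0, 30, 0.0, 0.0, 0.0, 0.0, 30]'

```text
time: 7.65
tcp_pos: [538.6, -210.6, 63.6]
ee_rot: [[0.422, 0.907, 0.002], [0.907, -0.422, -0.001], [0.0, 0.002, -1.0]]
contact_force: [-0.0, 1.2, 6.7]
finger_gap: 49.3
grasp_force: 43.6
```

Request:
jog_arm --increments '[0.0, 0.0, -0.03, 0.0, 30, 0.0, 0.0, -0.09, 0.0, 30, 0.0, 0.0, -0.16, 0.0, 30, 0.0, 0.0, -0.23, 0.0, 30, 0.069, -0.008, -0.226, -0.024, 30]'

```text
time: 8.15
tcp_pos: [553.8, -174.7, 204.6]
ee_rot: [[0.379, 0.925, 0.01], [0.925, -0.379, -0.005], [-0.001, 0.011, -1.0]]
contact_force: [1.4, -0.4, -1.9]
finger_gap: 49.1
grasp_force: 42.8
```

Request:
jog_arm --increments '[0.069, -0.004, 0.003, -0.024, 30, 0.139, -0.009, 0.006, -0.048, 30, 0.208, -0.013, 0.01, -0.072, 30, 0.277, -0.017, 0.013, -0.096, 30, 0.347, -0.022, 0.016, -0.121, 30]'

```text
time: 8.65
tcp_pos: [617.1, 28.6, 188.5]
ee_rot: [[0.13, 0.992, 0.001], [0.992, -0.13, -0.0], [-0.0, 0.001, -1.0]]
contact_force: [0.8, -1.3, -0.7]
finger_gap: 49.6
grasp_force: 42.7
```

Request:
jog_arm --increments '[0.068, 0.013, 0.004, -0.024, 30, 0.136, 0.026, 0.007, -0.048, 30, 0.204, 0.04, 0.01, -0.072, 30, 0.273, 0.053, 0.014, -0.096, 30, 0.273, 0.053, 0.014, -0.096, 30]'

```text
time: 9.15
tcp_pos: [670.9, 190.1, 179.6]
ee_rot: [[-0.074, 0.997, 0.001], [0.997, 0.074, 0.002], [0.002, 0.001, -1.0]]
contact_force: [0.0, -0.7, -1.5]
finger_gap: 49.4
grasp_force: 42.6
```

Request:
jog_arm --increments '[0.0, 0.0, 0.062, 0.0, 30, 0.0, 0.0, 0.124, 0.0, 30, 0.0, 0.0, 0.186, 0.0, 30, 0.0, 0.0, 0.23, 0.0, 30, 0.0, 0.0, 0.235, 0.0, 30]'

```text
time: 9.65
tcp_pos: [667.1, 184.0, 35.1]
ee_rot: [[-0.068, 0.998, -0.006], [0.998, 0.068, -0.002], [-0.001, -0.006, -1.0]]
contact_force: [-0.5, -0.2, -1.7]
finger_gap: 49.3
grasp_force: 42.5
```

Request:
jog_arm --increments '[0.0, 0.0, 0.007, 0.0, 30, 0.0, 0.0, 0.013, 0.0, 30, 0.0, 0.0, 0.013, 0.0, 30]'

```text
time: 9.95
tcp_pos: [670.7, 185.3, 32.1]
ee_rot: [[-0.069, 0.998, 0.002], [0.998, 0.069, 0.0], [0.0, 0.002, -1.0]]
contact_force: [0.4, 0.1, -0.7]
finger_gap: 49.6
grasp_force: 42.5
```

```bash
python3 - <<'E'
from h import *
go([(670,185,28,94,49),(670,185,28,94,72,3)])
go([(670,185,130,94,85),(444,178,170,60,85,3)])
E
```

```text
[0.0, 0.0, 0.005, 0.0, 49, 0.0, 0.0, 0.005, 0.0, 72, 0.0, 0.0, 0.005, 0.0, 72, 0.0, 0.0, 0.005, 0.0, 72, 0.0, 0.0, 0.005, 0.0, 72]
end [670.2 185.2  27.9  94. ]
[0.0, 0.0, -0.057, 0.0, 85, 0.0, 0.0, -0.113, 0.0, 85, 0.0, 0.0, -0.17, 0.0, 85, 0.002, -0.063, -0.181, 0.047, 85, 0.004, -0.126, -0.192, 0.094, 85]
[-0.01, -0.062, -0.011, 0.047, 85, -0.019, -0.124, -0.023, 0.095, 85, -0.029, -0.186, -0.034, 0.142, 85, -0.039, -0.248, -0.045, 0.189, 85, -0.039, -0.248, -0.045, 0.189, 85]
[0.0, 0.0, 0.0, 0.0, 85, 0.0, 0.0, 0.0, 0.0, 85]
end [444.  178.2 170.1  60. ]
```

Request:
jog_arm --increments '[0.0, 0.0, 0.005, 0.0, 30, 0.0, 0.0, 0.005, 0.0, 72, 0.0, 0.0, 0.005, 0.0, 72, 0.0, 0.0, 0.005, 0.0, 72, 0.0, 0.0, 0.005, 0.0, 72]'

```text
time: 10.45
tcp_pos: [670.1, 185.4, 28.1]
ee_rot: [[-0.069, 0.998, 0.0], [0.998, 0.069, 0.0], [0.0, 0.0, -1.0]]
contact_force: [-0.2, -0.5, 0.1]
finger_gap: 71.9
grasp_force: 0.0
```

Request:
jog_arm --increments '[0.0, 0.0, -0.057, 0.0, 72, 0.0, 0.0, -0.113, 0.0, 85, 0.0, 0.0, -0.17, 0.0, 85, 0.002, -0.063, -0.181, 0.047, 85, 0.004, -0.126, -0.192, 0.094, 85]'

```text
time: 10.95
tcp_pos: [594.6, 182.6, 144.3]
ee_rot: [[0.132, 0.991, 0.002], [0.991, -0.132, 0.001], [0.001, 0.002, -1.0]]
contact_force: [0.0, 0.2, 0.0]
finger_gap: 85.0
grasp_force: 0.0
```

Request:
jog_arm --increments '[-0.01, -0.062, -0.011, 0.047, 85, -0.019, -0.124, -0.023, 0.095, 85, -0.029, -0.186, -0.034, 0.142, 85, -0.039, -0.248, -0.045, 0.189, 85, -0.039, -0.248, -0.045, 0.189, 85]'

```text
time: 11.45
tcp_pos: [439.5, 177.6, 170.3]
ee_rot: [[0.502, 0.865, -0.002], [0.865, -0.502, -0.001], [-0.002, -0.002, -1.0]]
contact_force: [-0.4, 0.2, 0.8]
finger_gap: 85.0
grasp_force: 0.0
```

Request:
jog_arm --increments '[0.0, 0.0, 0.0, 0.0, 85, 0.0, 0.0, 0.0, 0.0, 85, 0, 0, 0, 0, 85]'

```text
time: 11.75
tcp_pos: [444.8, 178.4, 169.9]
ee_rot: [[0.5, 0.866, 0.0], [0.866, -0.5, 0.0], [0.0, 0.0, -1.0]]
contact_force: [-0.4, 0.0, 0.0]
finger_gap: 84.9
grasp_force: 0.0
```

```bash
python3 - <<'E'
from h import *
st(); im,p=snap('wrist','w2'); snap('top','top2'); snap('scene','sc2'); t=cv2.imread('pics/top2.png')
cv2.imwrite('pics/w2b.png',np.hstack([cv2.resize(im,(400,300)),cv2.resize(t,(400,300))]))
big=np.zeros((600,800,3),np.uint8); big[:300,:400]=cv2.resize(t[95:245,90:290],(400,300)); big[:300,400:]=cv2.resize(t,(400,300)); big[300:,:400]=cv2.resize(im,(400,300)); big[300:,400:]=cv2.resize(cv2.imread('pics/sc2.png'),(400,300))
cv2.imwrite('pics/m2.png',big)
E
```

```text
11.75 [444.8 178.4 169.9] [[0.5, 0.866, 0.0], [0.866, -0.5, 0.0], [0.0, 0.0, -1.0]] [-0.4  0.   0. ] 84.93999541479818 0.0 [ 0.38  0.2   2.   -0.    0.94  0.9 ]
```

View pics/m2.png

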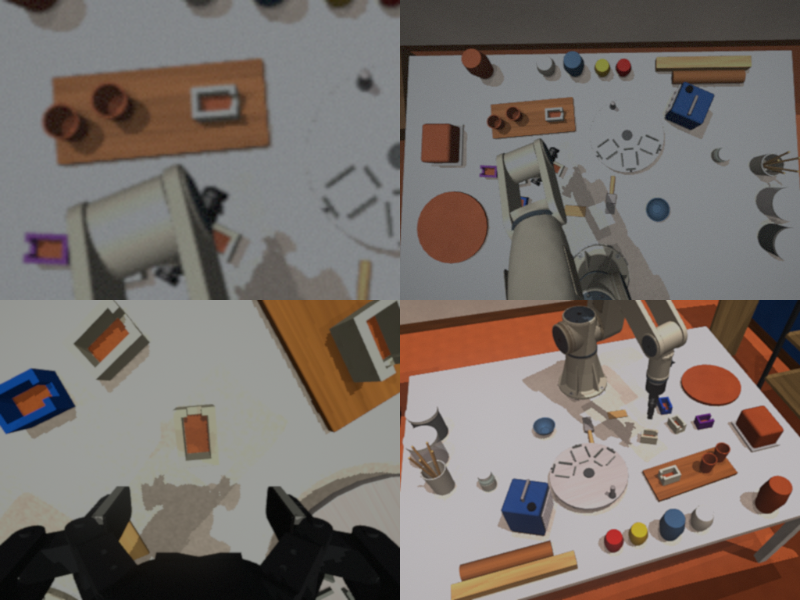

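The mosaic shows the dry mould upright on the board, the table clear under the arm's start pose (so there are two damp moulds), and wetB at about (195,432) with its notch up-image. I'll enlarge both damp moulds in one crop.

```bash
python3 - <<'E'
from h import *
im=cv2.imread('pics/w2.png'); c=im[0:220,80:310]; cv2.imwrite('pics/w2c.png',cv2.resize(c,(627,600),interpolation=cv2.INTER_CUBIC))
E
```

```text
(no output)
```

View pics/w2c.png

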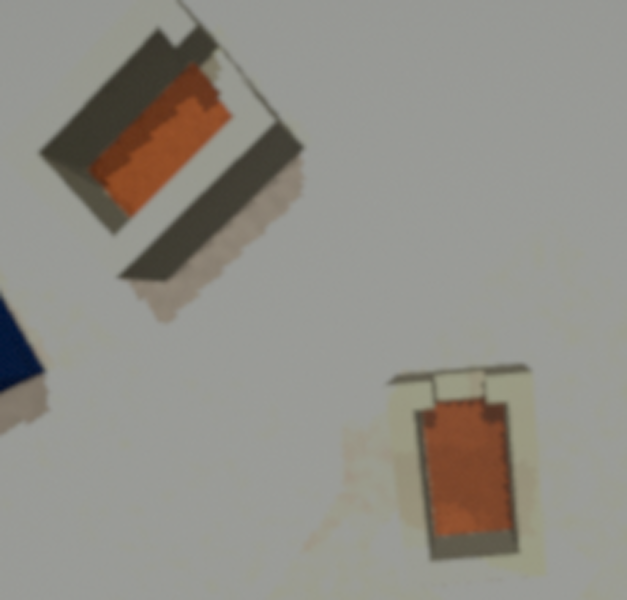

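Crop: wetB's cavity rim corners are (417,408), (506,402), (518,552) and (431,560), with the notch at the top (460,385).

```bash
python3 - <<'E'
from h import *
p=load('w2'); f=lambda u,v,z=44: ray(p,80+u/2.727,v/2.727,z)
a,b,c,d=[f(*q) for q in [(417,408),(506,402),(518,552),(431,560)]]
m=(a+b+c+d)/4; n=(a+b)/2; s=(c+d)/2
yaw=np.degrees(np.arctan2(*(n-s)[1::-1])); print(m,yaw,np.linalg.norm(n-s),np.linalg.norm(a-b),'outer notch',f(459,376),np.linalg.norm(f(459,376)-m),'outer w',np.linalg.norm(f(388,383)-f(530,370)))
x,y=m[:2]
go([(x,y,90,yaw,85),(x,y,12,yaw,85,2)]); go([(x,y,12,yaw,30,7)])
print(cur())
E
```

```text
[449.00356965 188.07276835  44.        ] 64.68250442815811 53.34546581510171 29.943138336138436 outer notch [464.53981184 220.88367945  44.        ] 36.303315395154854 outer w 47.415059329880386
[0.009, -0.001, 0.067, -0.02, 85, 0.018, -0.001, 0.134, -0.039, 85, 0.018, -0.001, 0.199, -0.039, 85, 0.018, -0.001, 0.264, -0.039, 85, 0.018, -0.001, 0.264, -0.039, 85]
[0.0, 0.0, 0.0, 0.0, 85]
end [448.9 187.8  11.7  64.7]
[0.0, 0.0, 0.0, 0.0, 30, 0.0, 0.0, 0.0, 0.0, 30, 0.0, 0.0, 0.0, 0.0, 30, 0.0, 0.0, 0.0, 0.0, 30, 0.0, 0.0, 0.0, 0.0, 30]
[0.0, 0.0, 0.0, 0.0, 30, 0.0, 0.0, 0.0, 0.0, 30, 0.0, 0.0, 0.0, 0.0, 30]
end [448.9 187.8  11.7  64.7]
[448.92942462 187.81989027  11.7         64.68      ]
```

```bash
python3 - <<'E'
from h import *
p=load('top1')
for X in [(464.5,220.9,44),(449,188,44),(433.6,155.5,44),(464.5,220.9,0)]: print((np.array(proj(p,X))-[135,105])*800/210)
p=load('w2'); 
im=[cv2.resize(cv2.imread('pics/%s.png'%n)[190:240,170:220],(300,300),interpolation=cv2.INTER_CUBIC) for n in('top0','top1')]
cv2.imwrite('pics/cmp.png',np.hstack(im))
for X in [(464.5,220.9,44),(433.6,155.5,44)]: print([(np.array(proj(load('top1'),X))-[170,190])*6])
E
```

```text
[194.82889432 394.51282484]
[232.98213001 412.35064675]
[270.78815958 430.13013695]
[204.7935633  396.73082709]
[array([ 96.85550855, 111.35769912])]
[array([216.49135134, 167.45496569])]
```

View pics/cmp.png

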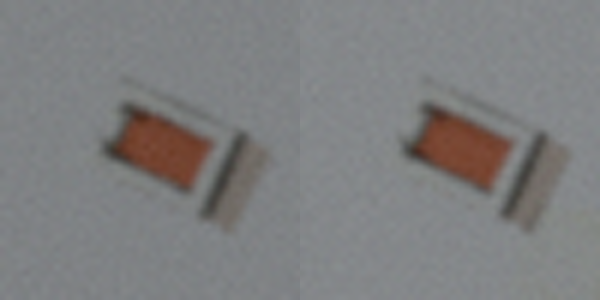

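The top crops show the mould unmoved and agree with the wrist estimate to a few mm. I'll go ahead with the grasp.

Request:
jog_arm --increments '[0.009, -0.001, 0.067, -0.02, 85, 0.018, -0.001, 0.134, -0.039, 85, 0.018, -0.001, 0.199, -0.039, 85, 0.018, -0.001, 0.25, -0.039, 85, 0.018, -0.001, 0.264, -0.039, 85]'

```text
time: 12.4
tcp_pos: [446.9, 187.1, 8.7]
ee_rot: [[0.428, 0.904, -0.005], [0.904, -0.428, -0.002], [-0.004, -0.003, -1.0]]
contact_force: [0.5, 0.4, 0.9]
finger_gap: 85.0
grasp_force: 0.0
```

Request:
jog_arm --increments '[0, 0, 0, 0, 85, 0.0, 0.0, 0.0, 0.0, 30, 0.0, 0.0, 0.0, 0.0, 30, 0.0, 0.0, 0.0, 0.0, 30, 0.0, 0.0, 0.0, 0.0, 30]'

```text
time: 12.9
tcp_pos: [449.8, 188.3, 13.3]
ee_rot: [[0.428, 0.904, 0.002], [0.904, -0.428, 0.001], [0.002, 0.002, -1.0]]
contact_force: [-0.7, -0.2, 7.0]
finger_gap: 49.3
grasp_force: 41.4
```

Request:
jog_arm --increments '[0.0, 0.0, 0.0, 0.0, 30, 0.0, 0.0, 0.0, 0.0, 30, 0.0, 0.0, 0.0, 0.0, 30]'

```text
time: 13.2
tcp_pos: [449.8, 188.4, 13.3]
ee_rot: [[0.428, 0.904, 0.003], [0.904, -0.428, 0.001], [0.002, 0.002, -1.0]]
contact_force: [-0.4, 0.2, 6.5]
finger_gap: 49.0
grasp_force: 41.4
```

```bash
python3 - <<'E'
from h import *
st(); h=P(125,100)
go([(448.9,187.8,140,64.7,30),(*h,140,125,30,2)])
E
```

```text
13.2 [449.8 188.4  13.3] [[0.428, 0.904, 0.003], [0.904, -0.428, 0.001], [0.002, 0.002, -1.0]] [-0.4  0.2  6.5] 49.04301418460476 41.40472412109375 [0.39 0.48 2.08 0.   0.59 0.84]
[0.0, 0.0, -0.071, 0.0, 30, 0.0, 0.0, -0.143, 0.0, 30, 0.0, 0.0, -0.214, 0.0, 30, -0.032, 0.03, -0.214, -0.056, 30, -0.064, 0.061, -0.214, -0.112, 30]
[-0.038, 0.022, 0.0, -0.056, 30, -0.076, 0.044, 0.0, -0.112, 30, -0.114, 0.067, 0.0, -0.167, 30, -0.152, 0.089, 0.0, -0.223, 30, -0.19, 0.111, 0.0, -0.279, 30]
[-0.044, -0.003, 0.0, -0.056, 30, -0.088, -0.005, 0.0, -0.112, 30, -0.088, -0.005, 0.0, -0.112, 30, -0.088, -0.005, 0.0, -0.112, 30]
end [523.9 -38.  140.1 125. ]
```

Request:
jog_arm --increments '[0.0, 0.0, -0.071, 0.0, 30, 0.0, 0.0, -0.143, 0.0, 30, 0.0, 0.0, -0.214, 0.0, 30, -0.032, 0.03, -0.214, -0.056, 30, -0.064, 0.061, -0.214, -0.112, 30]'

```text
time: 13.7
tcp_pos: [466.7, 137.8, 142.9]
ee_rot: [[0.2, 0.98, 0.005], [0.98, -0.2, 0.001], [0.002, 0.005, -1.0]]
contact_force: [-0.9, -0.6, -1.9]
finger_gap: 49.4
grasp_force: 42.9
```

Request:
jog_arm --increments '[-0.038, 0.022, 0.0, -0.056, 30, -0.076, 0.044, 0.0, -0.112, 30, -0.114, 0.067, 0.0, -0.167, 30, -0.152, 0.089, 0.0, -0.223, 30, -0.19, 0.111, 0.0, -0.279, 30]'

```text
time: 14.2
tcp_pos: [507.4, 11.2, 141.2]
ee_rot: [[-0.372, 0.928, 0.002], [0.928, 0.372, 0.0], [-0.001, 0.002, -1.0]]
contact_force: [0.6, 0.0, -1.9]
finger_gap: 49.4
grasp_force: 42.8
```

Request:
jog_arm --increments '[-0.044, -0.003, 0.0, -0.056, 30, -0.088, -0.005, 0.0, -0.112, 30, -0.088, -0.005, 0.0, -0.112, 30, -0.088, -0.005, 0.0, -0.112, 30]'

```text
time: 14.6
tcp_pos: [523.6, -38.2, 140.7]
ee_rot: [[-0.571, 0.821, 0.001], [0.821, 0.571, 0.0], [-0.0, 0.001, -1.0]]
contact_force: [-0.3, 0.7, -1.1]
finger_gap: 49.2
grasp_force: 42.8
```

```bash
python3 - <<'E'
from h import *
st(); im,p=snap('wrist','w3'); cv2.imwrite('pics/w3b.png',cv2.resize(im,(800,600)))
for X in [(581.3,-120,50),(*P(125,100),50),(*P(125,136),60),(*P(125,152),50)]: print(np.round(np.array(proj(p,X))*1.5625))
E
```

```text
14.6 [523.6 -38.2 140.7] [[-0.571, 0.821, 0.001], [0.821, 0.571, 0.0], [-0.0, 0.001, -1.0]] [-0.3  0.7 -1.1] 49.161697568311325 42.78640329837799 [-0.08  0.31  1.93  0.    0.9  -0.68]
[395. 469.]
[394. 307.]
[393. 242.]
[393. 207.]
```

View pics/w3b.png

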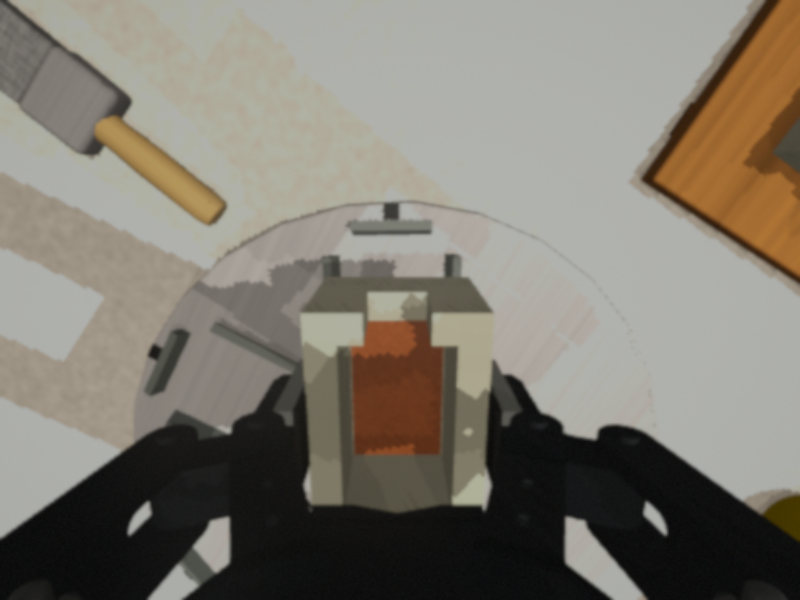

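Wrist view: the mould is held level with its notch outward. The nest's outer pad is at (391,228), the mark at (391,209), the side pads at (331,265) and (452,265), and the mould's front rim corners at (302,312) and (492,312).

```bash
python3 - <<'E'
from h import *
p=load('w3'); k=1.5625; s=[523.6,-38.2]; A=axes(125)
def t(u,v,z):
    X=ray(p,u/k,v/k,z); return np.round(A[:2]@np.r_[X[:2]-s,0],1)
print('tool-frame (x out,y) rel TCP')
for n,q in dict(mc1=(302,312,171),mc2=(492,312,171),mb1=(322,280,127),mb2=(472,280,127),padTopIn=(391,234,60),padTopOut=(391,222,60),sl=(331,258,60),sr=(452,258,60),mark=(391,209,50)).items(): print(n,t(*q))
print('nominal seat',A[:2]@np.r_[P(125,100)-s,0],'hub',A[:2]@np.r_[H-s,0])
E
```

```text
tool-frame (x out,y) rel TCP
mc1 [ 34.  -22.3]
mc2 [33.8 26.3]
mb1 [ 32.3 -24.2]
mb2 [32.1 28.3]
padTopIn [39.8 -0.8]
padTopOut [45.6 -0.8]
sl [ 28.1 -30.5]
sr [27.9 29.3]
mark [51.1 -0.8]
nominal seat [-0.1019976   0.34652046] hub [-100.1019976     0.34652046]
```

Request:
jog_arm --increments '[0.002, -0.003, 0.04, 0.0, 30, 0.002, -0.003, 0.09, 0.0, 30, 0.002, -0.003, 0.105, 0.0, 30, 0.002, -0.003, 0.115, 0.0, 30, 0.002, -0.003, 0.12, 0.0, 30]'

```text
time: 15.15
tcp_pos: [521.7, -37.6, 68.3]
ee_rot: [[-0.574, 0.819, 0.0], [0.819, 0.574, 0.0], [-0.0, 0.0, -1.0]]
contact_force: [-0.9, 0.1, -0.2]
finger_gap: 49.6
grasp_force: 42.7
```

Request:
jog_arm --increments '[0, 0, 0.005, 0.0, 30, 0, 0, 0.01, 0.0, 30, 0, 0, 0.012, 0.0, 30, 0, 0, 0.012, 0.0, 30]'

```text
time: 15.55
tcp_pos: [522.4, -37.9, 63.2]
ee_rot: [[-0.573, 0.819, 0.002], [0.819, 0.573, 0.0], [-0.001, 0.002, -1.0]]
contact_force: [-6.2, 1.6, 23.6]
finger_gap: 49.5
grasp_force: 45.7
```

Request:
jog_arm --increments '[0, 0, 0, 0, 66, 0, 0, 0, 0, 66, 0, 0, 0, 0, 66, 0, 0, -0.03, 0, 66, 0, 0, -0.08, 0, 66]'

```text
time: 16.05
tcp_pos: [520.0, -37.9, 107.7]
ee_rot: [[-0.574, 0.819, -0.004], [0.819, 0.574, 0.0], [0.003, -0.003, -1.0]]
contact_force: [0.2, 0.3, 0.6]
finger_gap: 65.9
grasp_force: 0.0
```

Request:
jog_arm --increments '[0, 0, -0.07, 0, 80, 0, 0, -0.13, 0, 85, 0, 0, -0.13, 0, 85, 0, 0, -0.13, 0, 85]'

```text
time: 16.45
tcp_pos: [521.9, -38.0, 187.5]
ee_rot: [[-0.574, 0.819, 0.002], [0.819, 0.574, -0.0], [-0.001, 0.001, -1.0]]
contact_force: [-0.1, -0.0, -0.7]
finger_gap: 85.0
grasp_force: 0.0
```

```bash
python3 - <<'E'
from h import *
s=st(); c=cur(); A=axes(c[3]); c[:3]+=A.T@np.array([.002,-.003,.132-.21])*600; setp(c); print(c)
im,p=snap('wrist','w4'); cv2.imwrite('pics/w4b.png',cv2.resize(im,(800,600)))
E
```

```text
16.45 [521.9 -38.  187.5] [[-0.574, 0.819, 0.002], [0.819, 0.574, -0.0], [-0.001, 0.001, -1.0]] [-0.1 -0.  -0.7] 84.97828728829599 0.0 [-0.08  0.24  1.89  0.    1.   -0.69]
[521.78079209 -38.06020636 186.9        125.04      ]
```

View pics/w4b.png

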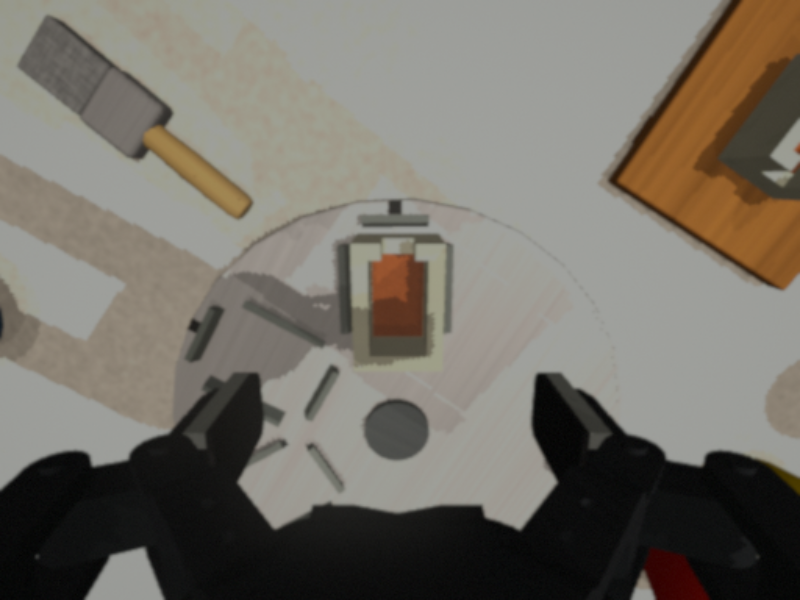

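The mould sits flat between the pads at (397,305) with its notch to the mark. Now wetA.

```bash
python3 - <<'E'
from h import *
go([(412,326,175,188,85,4)])
E
```

```text
[0.067, 0.022, 0.002, -0.058, 85, 0.134, 0.044, 0.004, -0.117, 85, 0.201, 0.066, 0.007, -0.175, 85, 0.267, 0.088, 0.009, -0.233, 85, 0.334, 0.11, 0.011, -0.291, 85]
[0.042, 0.057, 0.002, -0.059, 85, 0.085, 0.113, 0.004, -0.117, 85, 0.127, 0.17, 0.007, -0.175, 85, 0.169, 0.226, 0.009, -0.234, 85, 0.169, 0.226, 0.009, -0.234, 85]
[0.0, 0.0, 0.0, 0.0, 85, 0.0, 0.0, 0.0, 0.0, 85, 0.0, 0.0, 0.0, 0.0, 85]
end [412.  326.  174.9 188. ]
```

Request:
jog_arm --increments '[0.067, 0.022, 0.002, -0.058, 85, 0.134, 0.044, 0.004, -0.117, 85, 0.201, 0.066, 0.007, -0.175, 85, 0.267, 0.088, 0.009, -0.233, 85, 0.334, 0.11, 0.011, -0.291, 85]'

```text
time: 17.0
tcp_pos: [458.8, 165.0, 178.5]
ee_rot: [[-0.941, 0.338, -0.003], [0.338, 0.941, -0.001], [0.002, -0.002, -1.0]]
contact_force: [0.3, 0.5, -0.5]
finger_gap: 84.9
grasp_force: 0.0
```

Request:
jog_arm --increments '[0.042, 0.057, 0.002, -0.059, 85, 0.085, 0.113, 0.004, -0.117, 85, 0.127, 0.17, 0.007, -0.175, 85, 0.169, 0.226, 0.009, -0.234, 85, 0.169, 0.226, 0.009, -0.234, 85]'

```text
time: 17.5
tcp_pos: [409.7, 329.6, 173.0]
ee_rot: [[-0.989, -0.147, -0.002], [-0.147, 0.989, -0.0], [0.002, 0.0, -1.0]]
contact_force: [0.1, 0.2, -0.5]
finger_gap: 85.1
grasp_force: 0.0
```

Request:
jog_arm --increments '[0.0, 0.0, 0.0, 0.0, 85, 0.0, 0.0, 0.0, 0.0, 85, 0.0, 0.0, 0.0, 0.0, 85]'

```text
time: 17.8
tcp_pos: [411.8, 324.9, 174.3]
ee_rot: [[-0.99, -0.138, -0.001], [-0.138, 0.99, -0.001], [0.001, -0.001, -1.0]]
contact_force: [0.2, 0.2, 0.4]
finger_gap: 85.0
grasp_force: 0.0
```

```bash
python3 - <<'E'
from h import *
st(); im,p=snap('wrist','w5'); cv2.imwrite('pics/w5b.png',cv2.resize(im[:260,60:408],(800,598),interpolation=cv2.INTER_CUBIC))
E
```

```text
17.8 [411.8 324.9 174.3] [[-0.99, -0.138, -0.001], [-0.138, 0.99, -0.001], [0.001, -0.001, -1.0]] [0.2 0.2 0.4] 84.98465411872641 0.0 [ 0.67  0.26  1.9  -0.    0.98 -1.04]
```

View pics/w5b.png

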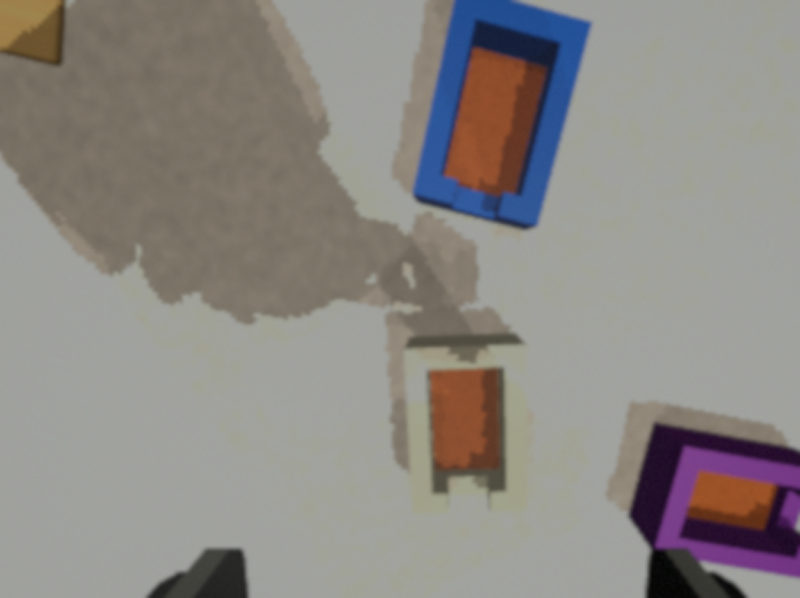

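The crop shows wetA with cavity rim corners (427,370), (502,367), (508,493) and (432,494), its notch at the bottom, and its outer far edge from (404,348) to (524,344).

```bash
python3 - <<'E'
from h import *
p=load('w5'); f=lambda u,v,z=44: ray(p,60+u/2.2989,v/2.2989,z)
a,b,c,d=[f(*q) for q in [(427,370),(502,367),(508,493),(432,494)]]
m=(a+b+c+d)/4; n=(a+b)/2; s=(c+d)/2
yaw=np.degrees(np.arctan2(*(n-s)[1::-1]))%360; print(m,yaw,np.linalg.norm(n-s),np.linalg.norm(a-b))
o=(f(404,348)+f(524,344))/2; o2=(f(411,511)+f(527,511))/2; print('outer',o,o2,(o+o2)/2,np.linalg.norm(o-o2),np.degrees(np.arctan2(*(o-o2)[1::-1]))%360)
x,y=m[:2]
go([(x,y,90,yaw,85),(x,y,12,yaw,78,2)])
print('--'); go([(x,y,140,yaw,30)]); go([(*P(-174.5,100),140,5.5,30,2)])
E
```

```text
[415.16013902 335.12273758  44.        ] 190.84419516335268 54.23975183581976 30.6881426623929
outer [379.47198848 328.47799689  44.        ] [449.8111872  340.98147455  44.        ] [414.64158784 334.72973572  44.        ] 71.44186328761076 190.079596148882
[-0.004, 0.007, 0.071, -0.012, 85, -0.007, 0.014, 0.142, -0.023, 85, -0.007, 0.014, 0.207, -0.023, 78, -0.007, 0.014, 0.272, -0.023, 78, -0.007, 0.014, 0.272, -0.023, 78]
[0.0, 0.0, -0.001, 0.0, 78]
end [414.9 335.   12.3 190.8]
--
[0.0, 0.0, -0.071, 0.0, 30, 0.0, 0.0, -0.142, 0.0, 30, 0.0, 0.0, -0.213, 0.0, 30]
end [414.9 335.  140.1 190.8]
[0.001, -0.031, 0.0, 0.062, 30, 0.003, -0.063, 0.0, 0.124, 30, 0.004, -0.094, 0.0, 0.185, 30, 0.006, -0.125, 0.0, 0.247, 30, 0.007, -0.156, 0.0, 0.309, 30]
[-0.018, -0.026, 0.0, 0.062, 30, -0.035, -0.052, 0.0, 0.123, 30, -0.053, -0.078, 0.0, 0.185, 30, -0.071, -0.103, 0.0, 0.247, 30, -0.089, -0.129, 0.0, 0.309, 30]
[-0.03, -0.01, 0.0, 0.061, 30, -0.059, -0.02, 0.0, 0.123, 30, -0.089, -0.03, 0.0, 0.185, 30, -0.119, -0.04, 0.0, 0.247, 30, -0.148, -0.05, 0.0, 0.308, 30]
[-0.03, 0.01, 0.0, 0.062, 30, -0.06, 0.02, 0.0, 0.124, 30, -0.089, 0.03, 0.0, 0.186, 30, -0.119, 0.04, 0.0, 0.248, 30, -0.149, 0.05, 0.0, 0.309, 30]
[-0.017, 0.025, 0.0, 0.062, 30, -0.035, 0.051, 0.0, 0.124, 30, -0.053, 0.077, 0.0, 0.186, 30, -0.07, 0.103, 0.0, 0.247, 30, -0.088, 0.129, 0.0, 0.309, 30]
[0.0, 0.0, 0.0, 0.0, 30, 0.0, 0.0, 0.0, 0.0, 30]
end [ 482.  -129.7  140.1    5.5]
```

Request:
jog_arm --increments '[-0.004, 0.007, 0.071, -0.012, 85, -0.007, 0.014, 0.142, -0.023, 85, -0.007, 0.014, 0.207, -0.023, 78, -0.007, 0.014, 0.255, -0.023, 78, -0.007, 0.014, 0.271, -0.023, 78]'

```text
time: 18.35
tcp_pos: [413.6, 333.0, 9.7]
ee_rot: [[-0.983, -0.186, -0.003], [-0.186, 0.983, -0.003], [0.004, -0.002, -1.0]]
contact_force: [-0.4, -0.3, 0.8]
finger_gap: 77.8
grasp_force: 0.0
```

Request:
jog_arm --increments '[0, 0, 0, 0, 78, 0.0, 0.0, 0.0, 0.0, 30, 0.0, 0.0, 0.0, 0.0, 30, 0.0, 0.0, 0.0, 0.0, 30, 0.0, 0.0, 0.0, 0.0, 30]'

```text
time: 18.85
tcp_pos: [415.9, 335.8, 14.1]
ee_rot: [[-0.982, -0.187, 0.003], [-0.187, 0.982, 0.002], [-0.003, 0.001, -1.0]]
contact_force: [1.0, -1.6, 6.5]
finger_gap: 49.2
grasp_force: 42.3
```

Request:
jog_arm --increments '[0.0, 0.0, 0.0, 0.0, 30, 0.0, 0.0, 0.0, 0.0, 30, 0.0, 0.0, 0.0, 0.0, 30]'

```text
time: 19.15
tcp_pos: [415.9, 335.8, 14.1]
ee_rot: [[-0.982, -0.187, 0.003], [-0.187, 0.982, 0.002], [-0.003, 0.001, -1.0]]
contact_force: [1.3, -1.6, 7.0]
finger_gap: 49.3
grasp_force: 42.3
```

Request:
jog_arm --increments '[0.0, 0.0, -0.071, 0.0, 30, 0.0, 0.0, -0.142, 0.0, 30, 0.0, 0.0, -0.213, 0.0, 30, 0.0, 0.0, -0.213, 0.0, 30]'

```text
time: 19.55
tcp_pos: [417.8, 337.5, 146.6]
ee_rot: [[-0.982, -0.187, 0.008], [-0.187, 0.982, 0.007], [-0.01, 0.005, -1.0]]
contact_force: [0.6, 0.2, -1.5]
finger_gap: 49.2
grasp_force: 42.9
```

Request:
jog_arm --increments '[0.001, -0.031, 0.0, 0.062, 30, 0.003, -0.063, 0.0, 0.124, 30, 0.004, -0.094, 0.0, 0.185, 30, 0.006, -0.125, 0.0, 0.247, 30, 0.007, -0.156, 0.0, 0.309, 30]'

```text
time: 20.05
tcp_pos: [427.9, 241.5, 140.1]
ee_rot: [[-0.894, 0.448, 0.0], [0.448, 0.894, 0.0], [-0.0, 0.0, -1.0]]
contact_force: [0.2, -0.8, -1.5]
finger_gap: 49.3
grasp_force: 42.7
```

Request:
jog_arm --increments '[-0.018, -0.026, 0.0, 0.062, 30, -0.035, -0.052, 0.0, 0.123, 30, -0.053, -0.078, 0.0, 0.185, 30, -0.071, -0.103, 0.0, 0.247, 30, -0.089, -0.129, 0.0, 0.309, 30]'

```text
time: 20.55
tcp_pos: [441.6, 148.5, 140.2]
ee_rot: [[-0.444, 0.896, 0.0], [0.896, 0.444, 0.0], [-0.0, 0.001, -1.0]]
contact_force: [-0.3, -0.0, -0.7]
finger_gap: 49.4
grasp_force: 42.7
```

Request:
jog_arm --increments '[-0.03, -0.01, 0.0, 0.061, 30, -0.059, -0.02, 0.0, 0.123, 30, -0.089, -0.03, 0.0, 0.185, 30, -0.119, -0.04, 0.0, 0.247, 30, -0.148, -0.05, 0.0, 0.308, 30]'

```text
time: 21.05
tcp_pos: [454.6, 55.6, 140.2]
ee_rot: [[0.185, 0.983, 0.0], [0.983, -0.185, 0.0], [0.0, 0.0, -1.0]]
contact_force: [-0.6, 0.2, -1.3]
finger_gap: 49.6
grasp_force: 42.7
```

Request:
jog_arm --increments '[-0.03, 0.01, 0.0, 0.062, 30, -0.06, 0.02, 0.0, 0.124, 30, -0.089, 0.03, 0.0, 0.186, 30, -0.119, 0.04, 0.0, 0.248, 30, -0.149, 0.05, 0.0, 0.309, 30]'

```text
time: 21.55
tcp_pos: [468.0, -37.6, 140.1]
ee_rot: [[0.74, 0.673, 0.0], [0.673, -0.74, -0.0], [0.0, 0.0, -1.0]]
contact_force: [-0.0, -0.6, -1.5]
finger_gap: 49.7
grasp_force: 42.7
```

Request:
jog_arm --increments '[-0.017, 0.025, 0.0, 0.062, 30, -0.035, 0.051, 0.0, 0.124, 30, -0.053, 0.077, 0.0, 0.186, 30, -0.07, 0.103, 0.0, 0.247, 30, -0.088, 0.129, 0.0, 0.309, 30]'

```text
time: 22.05
tcp_pos: [481.6, -130.3, 140.2]
ee_rot: [[0.996, 0.091, 0.0], [0.091, -0.996, -0.0], [0.0, 0.0, -1.0]]
contact_force: [0.9, -0.3, -1.0]
finger_gap: 49.3
grasp_force: 42.7
```

Request:
jog_arm --increments '[0.0, 0.0, 0.0, 0.0, 30, 0.0, 0.0, 0.0, 0.0, 30, 0, 0, 0, 0, 30]'

```text
time: 22.35
tcp_pos: [481.3, -128.9, 140.0]
ee_rot: [[0.995, 0.098, -0.0], [0.098, -0.995, 0.0], [-0.0, -0.0, -1.0]]
contact_force: [0.4, -0.0, -2.1]
finger_gap: 49.3
grasp_force: 42.7
```

```bash
python3 - <<'E'
from h import *
st(); im,p=snap('wrist','w6'); cv2.imwrite('pics/w6b.png',cv2.resize(im,(800,600)))
for X in [(581.3,-120,50),(*P(-174.5,100),50),(*P(-174.5,136),60),(*P(-174.5,152),50)]: print(np.round(np.array(proj(p,X))*1.5625))
E
```

```text
22.35 [ 481.3 -128.9  140. ] [[0.995, 0.098, -0.0], [0.098, -0.995, 0.0], [-0.0, -0.0, -1.0]] [ 0.4 -0.  -2.1] 49.28082631874739 42.72746443748474 [-0.26  0.27  1.98  0.    0.89  1.21]
[401. 107.]
[400. 310.]
[399. 380.]
[399. 398.]
```

View pics/w6b.png

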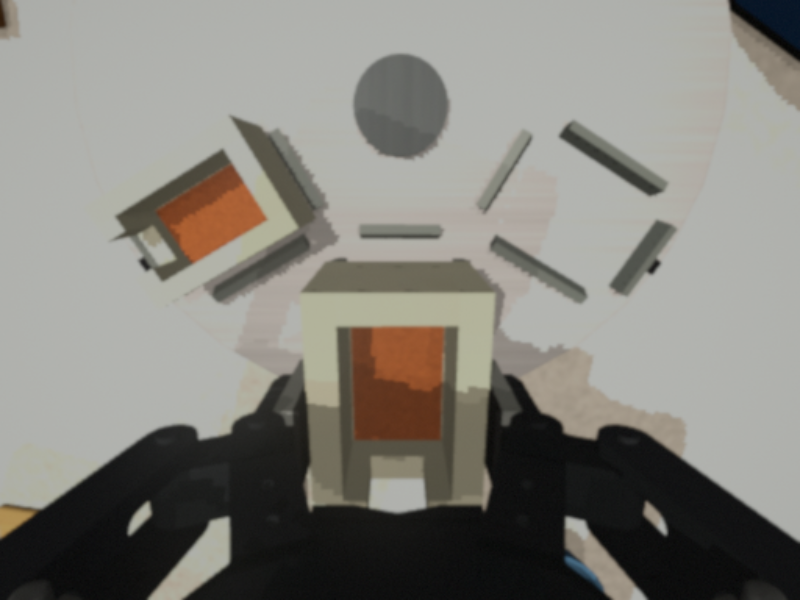

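Wrist view: the empty nest's inner pad is centred at (400,231), the hub is at (401,106) as predicted, and the held mould's inner-end rim runs from (302,293) to (495,293). The first mould is seated at the left.

```bash
python3 - <<'E'
from h import *
p=load('w6'); k=1.5625; s=[481.3,-128.9]; A=axes(5.6)
def t(u,v,z):
    X=ray(p,u/k,v/k,z); return np.round(A[:2]@np.r_[X[:2]-s,0],1)
for n,q in dict(mc1=(302,293,170),mc2=(495,293,170),mb1=(328,262,126),mb2=(469,262,126),padNear=(400,237,60),padTop=(400,225,60),pl=(360,237,60),pr=(441,237,60),hub=(401,106,50)).items(): print(n,t(*q))
print('nominal seat',A[:2]@np.r_[P(-174.5,100)-s,0])
E
```

```text
mc1 [ 40.7 -24.8]
mc2 [40.7 24.1]
mb1 [ 40.3 -24.7]
mb2 [40.4 24.2]
padNear [40.2  0.7]
padTop [46.   0.7]
pl [ 40.2 -18.7]
pr [40.3 20.7]
hub [100.7   1.1]
nominal seat [0.39138011 0.72623328]
```

Request:
jog_arm --increments '[-0.007, 0.002, 0.04, 0.0, 30, -0.007, 0.002, 0.09, 0.0, 30, -0.007, 0.002, 0.105, 0.0, 30, -0.007, 0.002, 0.115, 0.0, 30, -0.007, 0.002, 0.12, 0.0, 30]'

```text
time: 22.9
tcp_pos: [478.0, -131.0, 68.2]
ee_rot: [[0.995, 0.097, 0.0], [0.097, -0.995, -0.0], [0.0, 0.0, -1.0]]
contact_force: [0.2, 0.2, -0.7]
finger_gap: 49.3
grasp_force: 42.6
```

Request:
jog_arm --increments '[0, 0, 0.005, 0.0, 30, 0, 0, 0.009, 0.0, 30, 0, 0, 0.011, 0.0, 30, 0, 0, 0.011, 0.0, 30]'

```text
time: 23.3
tcp_pos: [478.5, -131.4, 64.0]
ee_rot: [[0.995, 0.097, 0.002], [0.097, -0.995, -0.001], [0.002, 0.001, -1.0]]
contact_force: [-8.6, 2.9, 28.4]
finger_gap: 49.2
grasp_force: 46.3
```

Request:
jog_arm --increments '[0, 0, 0, 0, 66, 0, 0, 0, 0, 66, 0, 0, 0, 0, 66, 0, 0, -0.03, 0, 66, 0, 0, -0.08, 0, 66]'

```text
time: 23.8
tcp_pos: [476.2, -130.8, 108.5]
ee_rot: [[0.995, 0.096, -0.004], [0.096, -0.995, 0.001], [-0.004, -0.001, -1.0]]
contact_force: [-0.1, -0.3, 0.1]
finger_gap: 65.9
grasp_force: 0.0
```

Request:
jog_arm --increments '[0, 0, -0.07, 0, 80, 0, 0, -0.14, 0, 85, 0, 0, -0.2, 0, 85, 0, 0, -0.2, 0, 85, 0, 0, -0.2, 0, 85]'

```text
time: 24.3
tcp_pos: [478.0, -131.3, 230.0]
ee_rot: [[0.995, 0.096, 0.002], [0.096, -0.995, -0.0], [0.002, 0.001, -1.0]]
contact_force: [-0.3, 0.7, -0.5]
finger_gap: 85.0
grasp_force: 0.0
```

```bash
python3 - <<'E'
from h import *
s=st(); setp([*s['tcp_pos'],5.5])
im,p=snap('wrist','w7'); t,q=snap('top','top3')
big=np.zeros((600,800,3),np.uint8); big[:300,:400]=cv2.resize(im,(400,300)); big[:300,400:]=cv2.resize(t,(400,300))
big[300:,:400]=cv2.resize(t[105:225,225:385],(400,300)); big[300:,400:]=cv2.resize(im[90:240,100:300],(400,300)); cv2.imwrite('pics/m7.png',big)
for a in (23,25): print(a,(np.array(proj(q,(*P(a),112)))-[225,105])*2.5+[0,300])
E
```

```text
24.3 [ 478.  -131.3  230. ] [[0.995, 0.096, 0.002], [0.096, -0.995, -0.0], [0.002, 0.001, -1.0]] [-0.3  0.7 -0.5] 85.0211123806789 0.0 [-0.27  0.15  1.91  0.    1.08  1.2 ]
23 [122.90385813 362.20725274]
25 [119.47720563 363.75321192]
```

View pics/m7.png

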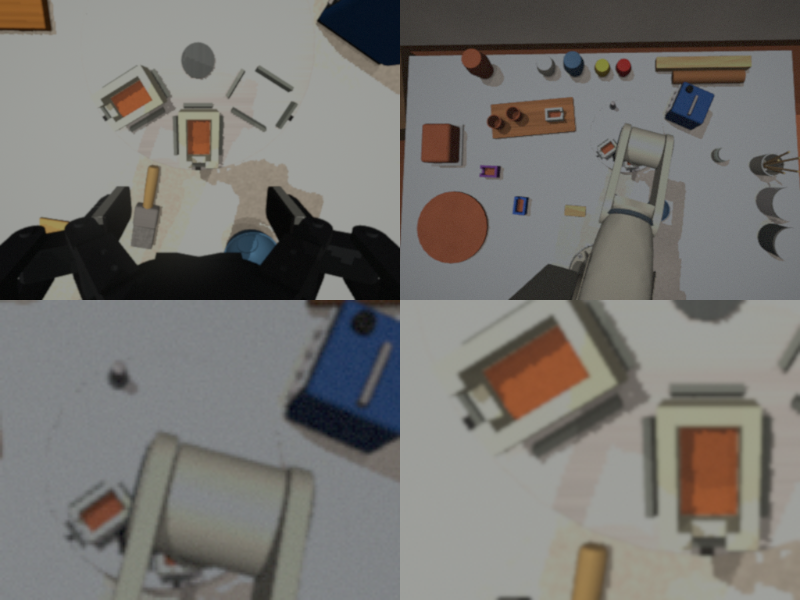

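Both damp moulds sit flat in their nests with their notches at the marks, and no white mould is left on the bench. The post's top is at crop (118,367), close to the 25° prediction. Next I go back to the post.

```bash
python3 - <<'E'
from h import *
q=load('top3'); print(ray(q,225+118/2.5,105+66/2.5,112),P(25))
x,y=P(24.8)
setp([478,-131.3,230,5.5])
go([(x,y,200,90,85,1)]); print('--'); go([(x,y,72,90,85,2)]); go([(x,y,72,90,0,7)])
E
```

```text
[700.81459559 -61.07198407 112.        ] [703.65155125 -62.94653467]
[0.032, -0.006, 0.004, -0.059, 85, 0.064, -0.013, 0.008, -0.117, 85, 0.096, -0.019, 0.012, -0.176, 85, 0.129, -0.026, 0.017, -0.235, 85, 0.161, -0.032, 0.021, -0.293, 85]
[0.03, 0.013, 0.004, -0.059, 85, 0.06, 0.026, 0.008, -0.118, 85, 0.089, 0.04, 0.012, -0.176, 85, 0.119, 0.053, 0.017, -0.235, 85, 0.149, 0.066, 0.021, -0.294, 85]
[0.017, 0.029, 0.004, -0.058, 85, 0.034, 0.057, 0.008, -0.117, 85, 0.034, 0.057, 0.008, -0.117, 85]
end [704.1 -63.2 200.   90. ]
--
[0.0, 0.0, 0.071, 0.0, 85, 0.0, 0.0, 0.142, 0.0, 85, 0.0, 0.0, 0.213, 0.0, 85, 0.0, 0.0, 0.213, 0.0, 85, 0.0, 0.0, 0.213, 0.0, 85]
end [704.1 -63.2  72.2  90. ]
[0.0, 0.0, 0.0, 0.0, 0, 0.0, 0.0, 0.0, 0.0, 0, 0.0, 0.0, 0.0, 0.0, 0, 0.0, 0.0, 0.0, 0.0, 0, 0.0, 0.0, 0.0, 0.0, 0]
[0.0, 0.0, 0.0, 0.0, 0, 0.0, 0.0, 0.0, 0.0, 0, 0.0, 0.0, 0.0, 0.0, 0]
end [704.1 -63.2  72.2  90. ]
```

Request:
jog_arm --increments '[0.032, -0.006, 0.004, -0.059, 85, 0.064, -0.013, 0.008, -0.117, 85, 0.096, -0.019, 0.012, -0.176, 85, 0.129, -0.026, 0.017, -0.235, 85, 0.161, -0.032, 0.021, -0.293, 85]'

```text
time: 24.9
tcp_pos: [571.7, -102.3, 214.6]
ee_rot: [[0.755, 0.656, -0.003], [0.656, -0.755, 0.001], [-0.002, -0.003, -1.0]]
contact_force: [0.9, -0.0, -0.0]
finger_gap: 84.7
grasp_force: 0.0
```

Request:
jog_arm --increments '[0.03, 0.013, 0.004, -0.059, 85, 0.06, 0.026, 0.008, -0.118, 85, 0.089, 0.04, 0.012, -0.176, 85, 0.119, 0.053, 0.017, -0.235, 85, 0.149, 0.066, 0.021, -0.294, 85]'

```text
time: 25.4
tcp_pos: [665.2, -74.2, 201.6]
ee_rot: [[0.238, 0.971, -0.004], [0.971, -0.238, 0.0], [-0.0, -0.004, -1.0]]
contact_force: [0.3, 0.3, -0.5]
finger_gap: 85.3
grasp_force: 0.0
```

Request:
jog_arm --increments '[0.017, 0.029, 0.004, -0.058, 85, 0.034, 0.057, 0.008, -0.117, 85, 0.034, 0.057, 0.008, -0.117, 85]'

```text
time: 25.7
tcp_pos: [704.3, -62.3, 196.5]
ee_rot: [[-0.003, 1.0, -0.003], [1.0, 0.003, 0.001], [0.001, -0.003, -1.0]]
contact_force: [-0.0, -1.1, -0.1]
finger_gap: 85.2
grasp_force: 0.0
```

Request:
jog_arm --increments '[0.0, 0.0, 0.071, 0.0, 85, 0.0, 0.0, 0.142, 0.0, 85, 0.0, 0.0, 0.195, 0.0, 85, 0.0, 0.0, 0.213, 0.0, 85, 0.0, 0.0, 0.213, 0.0, 85]'

```text
time: 26.2
tcp_pos: [701.6, -63.2, 69.4]
ee_rot: [[0.002, 1.0, -0.005], [1.0, -0.002, 0.0], [0.0, -0.005, -1.0]]
contact_force: [0.1, 0.6, 0.9]
finger_gap: 85.2
grasp_force: 0.0
```

Request:
jog_arm --increments '[0.0, 0.0, 0.0, 0.0, 0, 0.0, 0.0, 0.0, 0.0, 0, 0.0, 0.0, 0.0, 0.0, 0, 0.0, 0.0, 0.0, 0.0, 0, 0.0, 0.0, 0.0, 0.0, 0]' --grip_force 30

```text
time: 26.7
tcp_pos: [701.5, -63.1, 72.5]
ee_rot: [[0.0, 1.0, -0.005], [1.0, -0.0, 0.0], [0.0, -0.005, -1.0]]
contact_force: [-13.8, -1.1, 7.2]
finger_gap: 17.4
grasp_force: 29.8
```

Request:
jog_arm --increments '[0.0, 0.0, 0.0, 0.0, 0, 0.0, 0.0, 0.0, 0.0, 0, 0.0, 0.0, 0.0, 0.0, 0]'

```text
time: 27.0
tcp_pos: [701.5, -63.2, 72.5]
ee_rot: [[0.0, 1.0, -0.004], [1.0, -0.0, 0.0], [0.0, -0.004, -1.0]]
contact_force: [-11.2, 0.2, 10.4]
finger_gap: 17.4
grasp_force: 29.8
```

```bash
python3 - <<'E'
from h import *
st()
go([(*P(a),73,90,0) for a in np.arange(32,141,9)]+[(*P(145),73,90,0)]+[(*P(147),73,90,0,1)])
E
```

```text
27.0 [701.5 -63.2  72.5] [[0.0, 1.0, -0.004], [1.0, -0.0, 0.0], [0.0, -0.004, -1.0]] [-11.2   0.2  10.4] 17.408999767759518 29.79014217853546 [-0.09  0.64  1.56 -0.    0.95 -0.09]
[0.025, -0.014, -0.001, 0.0, 0, 0.053, -0.035, -0.001, 0.0, 0, 0.078, -0.06, -0.001, 0.0, 0, 0.098, -0.089, -0.001, 0.0, 0, 0.114, -0.12, -0.001, 0.0, 0]
[0.011, -0.034, 0.0, 0.0, 0, 0.016, -0.069, 0.0, 0.0, 0, 0.015, -0.104, 0.0, 0.0, 0, 0.01, -0.139, 0.0, 0.0, 0, -0.002, -0.173, 0.0, 0.0, 0]
[-0.016, -0.031, 0.0, 0.0, 0, -0.037, -0.059, 0.0, 0.0, 0, -0.062, -0.084, 0.0, 0.0, 0, -0.078, -0.096, 0.0, 0.0, 0, -0.084, -0.1, 0.0, 0.0, 0]
[0.0, 0.0, 0.0, 0.0, 0]
end [468.3 -46.4  72.8  90. ]
```

Request:
jog_arm --increments '[0.025, -0.014, -0.001, 0.0, 0, 0.053, -0.035, -0.001, 0.0, 0, 0.078, -0.06, -0.001, 0.0, 0, 0.098, -0.089, -0.001, 0.0, 0, 0.114, -0.12, -0.001, 0.0, 0]'

```text
time: 27.5
tcp_pos: [633.9, 7.4, 72.8]
ee_rot: [[-0.0, 1.0, 0.006], [1.0, 0.0, 0.002], [0.002, 0.006, -1.0]]
contact_force: [10.2, 10.5, -8.6]
finger_gap: 17.1
grasp_force: 30.8
```

Request:
jog_arm --increments '[0.011, -0.034, 0.0, 0.0, 0, 0.016, -0.069, 0.0, 0.0, 0, 0.015, -0.104, 0.0, 0.0, 0, 0.01, -0.139, 0.0, 0.0, 0, -0.002, -0.173, 0.0, 0.0, 0]'

```text
time: 28.0
tcp_pos: [528.6, 4.8, 72.9]
ee_rot: [[-0.001, 1.0, 0.003], [1.0, 0.001, 0.0], [0.0, 0.003, -1.0]]
contact_force: [2.4, 5.8, -3.3]
finger_gap: 17.3
grasp_force: 31.1
```

Request:
jog_arm --increments '[-0.016, -0.031, 0.0, 0.0, 0, -0.037, -0.059, 0.0, 0.0, 0, -0.062, -0.084, 0.0, 0.0, 0, -0.078, -0.096, 0.0, 0.0, 0, -0.084, -0.1, 0.0, 0.0, 0]'

```text
time: 28.5
tcp_pos: [468.4, -46.3, 72.9]
ee_rot: [[0.002, 1.0, 0.002], [1.0, -0.002, 0.001], [0.001, 0.002, -1.0]]
contact_force: [7.4, 28.1, -2.1]
finger_gap: 17.1
grasp_force: 31.2
```

Request:
jog_arm --increments '[-0.006, -0.004, 0.0, 0.0, 0, -0.012, -0.008, 0.0, 0.0, 0, -0.012, -0.008, 0.0, 0.0, 0]'

```text
time: 28.8
tcp_pos: [468.5, -51.1, 73.5]
ee_rot: [[0.004, 1.0, 0.01], [1.0, -0.004, 0.004], [0.004, 0.01, -1.0]]
contact_force: [15.0, 24.5, -4.4]
finger_gap: 17.1
grasp_force: 31.9
```

Request:
jog_arm --increments '[0, 0, 0, 0, 60, 0, 0, 0, 0, 60, 0, 0, 0, 0, 60, 0, 0, -0.08, 0, 60, 0, 0, -0.16, 0, 60]'

```text
time: 29.3
tcp_pos: [461.4, -53.5, 168.0]
ee_rot: [[0.001, 1.0, -0.005], [1.0, -0.001, 0.0], [0.0, -0.005, -1.0]]
contact_force: [1.1, 0.3, 1.2]
finger_gap: 60.2
grasp_force: 0.0
```

Request:
jog_arm --increments '[0, 0, -0.08, 0, 60, -0.08, 0, -0.14, 0, 60, -0.16, 0, -0.14, 0, 60, -0.24, 0, -0.14, 0, 60, -0.32, 0, -0.14, 0, 60]'

```text
time: 29.8
tcp_pos: [462.6, -245.2, 252.9]
ee_rot: [[0.0, 1.0, 0.001], [1.0, -0.0, -0.001], [-0.001, 0.001, -1.0]]
contact_force: [0.5, -0.3, 0.4]
finger_gap: 60.0
grasp_force: 0.0
```

Request:
jog_arm --increments '[-0.08, 0, 0, 0, 60, -0.16, 0, 0, 0, 60, -0.24, 0, 0, 0, 60, -0.24, 0, 0, 0, 60, -0.24, 0, 0, 0, 60]'

```text
time: 30.3
tcp_pos: [462.1, -388.0, 251.5]
ee_rot: [[0.003, 1.0, -0.001], [1.0, -0.003, 0.001], [0.001, -0.001, -1.0]]
contact_force: [-0.3, -0.2, 0.6]
finger_gap: 60.2
grasp_force: 0.0
```

```bash
python3 - <<'E'
from h import *
st(); t,q=snap('top','top4'); s,_=snap('scene','sc4')
big=np.zeros((600,800,3),np.uint8); big[:300,:400]=cv2.resize(t,(400,300)); big[:300,400:]=cv2.resize(s,(400,300))
big[300:,:400]=cv2.resize(t[105:225,225:385],(400,300)); big[300:,400:]=cv2.resize(s[160:295,170:350],(400,300)); cv2.imwrite('pics/m8.png',big)
E
```

```text
30.3 [ 462.1 -388.   251.5] [[0.003, 1.0, -0.001], [1.0, -0.003, 0.001], [0.001, -0.001, -1.0]] [-0.3 -0.2  0.6] 60.214025490228586 0.0 [-0.7   0.3   1.66  0.    1.18 -0.7 ]
```

View pics/m8.png

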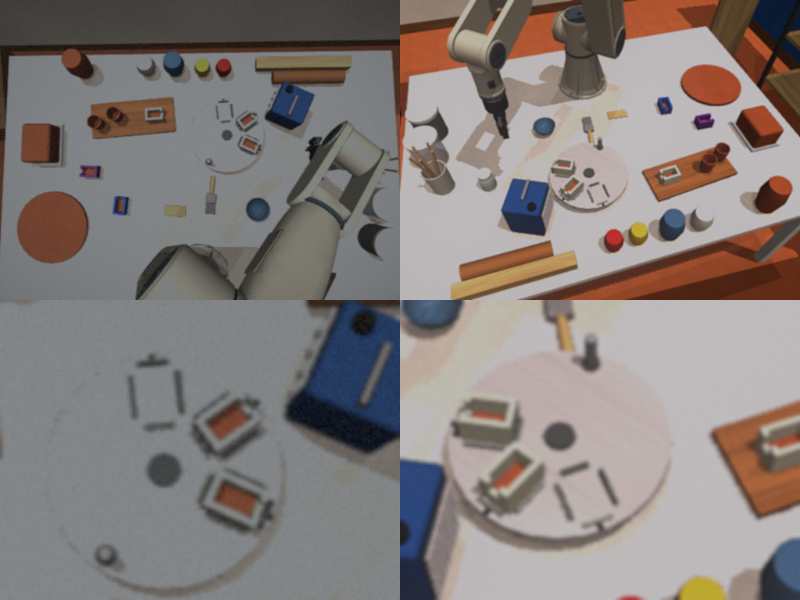

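Both loaded nests are on the dryer's side, and the cups, jar and dry mould are standing. I'll compare the post's pixel position with the start image to make sure the detent was fully reached.

```bash
python3 - <<'E'
from h import *
a=cv2.imread('pics/top0.png',0).astype(np.float32); b=cv2.imread('pics/top4.png',0).astype(np.float32)
for n,(u,v) in dict(hub=(290,173),post=(267,207),mark1=(330,190),nestBpads=(314,185),post18=(267,207)).items():
    r=9 if n!='post18' else 7
    f=lambda i: cv2.GaussianBlur(i,(0,0),.7)[v-r:v+r,u-r:u+r]
    w=cv2.createHanningWindow((2*r,2*r),cv2.CV_32F)
    print(n,cv2.phaseCorrelate(f(a),f(b),w))
E
```

```text
hub ((0.09289378897729073, -0.03776325445622497), 0.8201447151325367)
post ((-0.04744929587595159, 0.15490953100702143), 0.8766274650891622)
mark1 ((0.5914142010164785, 0.26020093919042075), 0.8528170214023119)
nestBpads ((0.542371400338709, -0.46007632471246396), 0.7164568297656966)
post18 ((0.32181037417890224, 0.6371882243008598), 0.9926620748307969)
```

```bash
python3 -c "
from workcell import arm
print(arm.job_done())"
```

```text
the job is handed in; nothing more can be done
None
```

The job is done and handed in: the dried mould stands upright on the ware board, both damp moulds found on the bench are seated notch-out in their own nests, and the turntable is back at the drying detent with no cups or jar knocked over.

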